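# Level the casting stage with the block level

### The job

Level the casting stage. The two-way block level stands on its end on the table: lay it down on its base on the table (vials up) and let go, then take it again from above and set it in the middle of the stage plate, lengthwise along the plate's longer side. With it resting there, turn the two foot-screw knobs until both bubbles sit between their lines, then let go and leave the level on the plate. Do not let the level topple over, and do not push the jars about.

Things in the scene. Friction and masses are not known exactly. Their poses are not given: they have to be found in the camera images.
- level_center (a point): centre of the loose 0.4 kg aluminium block level, 130 mm long (z axis), 52 mm wide (y), 44 mm from base to vial face (x axis, base to vials). Starts standing on one end, z up, centre 65 mm above the table, vials roughly towards the robot; lying on its base x points up and the centre is 22 mm above what it lies on
- bubble_long (a joint): 20 mm bubble in the long vial (its middle 18 mm from the level's centre towards -z): position (m) along the level's z, 0 when centred, within +-4 mm it is between its lines. It goes to the higher side, 0.70 m per rad of slope, stops at +-0.024, settles in 0.7 s
- bubble_cross (a joint): 10 mm bubble in the short cross vial (42 mm from the level's centre towards +z): position (m) along the level's y, 0 when centred, within +-2.5 mm it is between its lines. It goes to the higher side, 0.27 m per rad of slope, stops at +-0.0125, settles in 0.7 s
- stage_base: levelling stage, fixed: dark base under a bright plate 140 (x) by 190 (y) by 12 mm, top 42 mm above the table when level; origin on the table under the plate's middle. In mm in this frame the plate rests on a ball at (55, -80), screw A at (-95, -80), screw B at (55, 130), so A alone sets the slope along x, B alone that along y. Both slopes start 0.01 to 0.04 rad off
- plate_top (a point): middle of the plate's top face; its x and y run as the stage's but tilt with the plate, z points up out of it
- screw_a_grip (a point): centre of screw A's fluted round knob (41 mm diameter, 28 mm high, centre 84 mm above the table, axis upright), beyond the plate's front edge. Clockwise from above raises the plate there 4.2 mm per rad (0.028 rad of slope per rad), anticlockwise lowers it; the knob keeps its height, turns stiffly (0.1 N m), stays where left, needs under 1.4 rad
- screw_b_grip (a point): centre of screw B's like knob (same size, height and stiffness, axis upright within 0.04 rad), beyond the plate's left edge. Clockwise from above raises the plate there 4.2 mm per rad (0.020 rad of slope per rad), anticlockwise lowers it; needs under 1.4 rad
- copper_jar: bystander, to be left where it stands (within 30 mm): jar 58 mm across, 87 mm high, with an ochre lid; origin under its middle
- blue_lid_jar: bystander, to be left where it stands (within 30 mm): jar 52 mm across, 104 mm high, with a blue lid; origin under its middle
Things that resemble listed ones, but are neither listed nor needed, are in the scene too. Leave any pink or yellow look-alike of the part that bears level_center alone.

How it is judged:
By the outcome, as a careful person would: the job done as asked, in the order asked, and still so for the second after the job is handed in, with the robot touching nothing.
It also fails if it takes over 72 s, if anything falls off the work surface, if the arm or the gripper's body presses on something with over 40 N, if the wrist force passes 120 N, or if a joint passes its speed limit or range.

### The arm

A 6-joint arm with a two-finger parallel gripper is mounted at the origin on a cart in front of the work surface, level with it; the furniture and walls round the work are solid. World frame = base frame: x ahead of the robot, y to its left, z up, the work surface at z = 0. Lengths are in mm, angles in rad, forces in N, time in s.
With the tool pointing down it reaches from about 250 to 725 mm from the base axis. Payload 9.7 kg.
Tool frame: the origin (TCP) lies at the very end of the fingers, on their centre line; the grasp point (between the pads) lies 19 mm behind it; z points along the fingers, y is the line along which they close (so a half turn about z gives the same grasp; the last joint's range is limited). The gripper opens to 85 mm and grips with 20 to 120 N. Pads are 22 mm wide; open, the fingers measure 114 mm over their backs; the gripper's body (76 mm by 85 mm) begins 54 mm behind the grasp point. The pads swing forward as they close: fully open they stand 13 mm farther back than shut.
Start: joints at [1.306, 0.087, 0.176, 1.66, 0, 1.571], TCP at [143.941, 530.827, 231.284] pointing down, gripper open.
Joint ranges: [-3.13, 3.13], [-0.85, 1.81], [-1.15, 1.24], [-2.2, 2.28], [-1.44, 1.52], [-3.14, 3.14]. Speed limits (rad/s): [2.22, 2.22, 2.57, 3.14, 3.14, 3.14].

### API

Orientations are given as a rotation vector (axis times angle).
In Python, from cell import get_obs, vision, env gives the robot as it stands. The module is installed in compiled form; this text tells all that it offers.
- The arm moves only by the tool jog_arm, never from a script. Its argument "moves" is a list of rows, each an object of numbers: "grip": the opening, from 0 (shut) to 1 (fully open); "tx", "ty", "tz": the shift along the tool's x, y, z scaled (see below); "rx", "ry", "rz": the turn, a rotation vector about the tool's x, y, z scaled (see below). A call has exactly 8 rows; each row shifts and turns the commanded pose from where the row before left it, along the tool's axes as they then stand; what a row does not reach is not made up. The controller multiplies each number of a shift by 0.2 m and each number of a turn by 6 degrees. A row lasts 1/12 s, in which the tool goes at most 41.7 mm and 7.16 degrees, less where a joint would pass 70% of its speed; a pose out of reach is approached as far as the arm can. A call with a number of a shift or a turn outside -1 to 1 is refused whole. A call with a gripper value outside its range is refused whole. The fingers move at their own pace and stop on an object; "squeeze" is the grip in N (left out, the last holds). Time passes only in rows, so rows that do not move let the fingers close, or fill a call up. It gives the time, the measured TCP pose, the force, the opening and the grip force at its end, in the units of the state.
- get_obs(): the state, without advancing time (a new reading comes with each control period).
- vision.grab_frame(name): name is "scene" or "top" or "wrist"; returns the picture (400x640x3 uint8, blue, green, red); there is no depth.
- vision.get_calibration(name): a dict with "camera_matrix" (3x3 intrinsics, pixels), "k1" (the pictures are not rectified: a ray, as slopes to the right and down, at radius r is drawn at 1 + k1 r^2 times it, then the intrinsics apply), "xyz" and "attitude" of the camera in the world; the wrist camera has in their place "T_tool_cam" (4x4, takes a point from camera to tool coordinates, whose origin is the TCP and whose axes are the flange's). Camera axes: x right, y up, looking along -z (the intrinsics and any distortion apply to the point x, -y, -z); pixel columns grow to the right and rows downward; lengths in mm; the calibration is good to about 2 mm. A picture is of the moment at which its call begins: read the wrist's pose just before it. get_calibration takes no time and is no camera call.
- env.sign_off(): hands the job in; it is judged then, once.
The state is a dict: "t": time; "joint_positions": joint angles; "qvel": joint speeds; "tau": joint torques, N m; "eef_pos": TCP position; "ee_rot": TCP orientation; "wrist_force": force on the tool from outside, world axes, zero at the start; "torque": the same for the moment, N m; "finger_gap": finger opening in mm; "grip_force": force on a finger pad.
Only numpy, scipy, OpenCV 4.12 (cv2) and the standard library are available. Lean on these libraries where they do the work, as an engineer would, in place of code of your own. Each camera call takes 0.05 s, during which the arm holds its last target. There are 200 camera calls.

## Working session

There is one attempt and no reset: what is moved stays moved. The work goes in short steps, Python scripts to look and compute and a tool call to move; the robot and the scene stay as the last step left them, time stands still between calls to the robot, and variables do not carry over. Pictures are saved under pics/ and viewed, at most 10 in all, crops included, and the job is handed in when it is done.

Besides the shell and the picture viewer there is one more tool, called in YAML: its name, and indented under it one key for each argument. jog_arm: Moves the arm, as the interface text tells. Its arguments: {"type":"object","properties":{"moves":{"type":"array","items":{"type":"object","properties":{"grip":{"type":"number"},"tx":{"type":"number","minimum":-1,"maximum":1},"ty":{"type":"number","minimum":-1,"maximum":1},"tz":{"type":"number","minimum":-1,"maximum":1},"rx":{"type":"number","minimum":-1,"maximum":1},"ry":{"type":"number","minimum":-1,"maximum":1},"rz":{"type":"number","minimum":-1,"maximum":1}}}},"squeeze":{"type":"number"}},"required":["moves"]}

```bash
mkdir -p pics; cat > h.py <<'E'
import numpy as np, cv2
from scipy.spatial.transform import Rotation as R
from cell import get_obs, vision, env
def cam(name,obs=None):
    c=vision.get_calibration(name)
    K=np.array(c["camera_matrix"]);k1=c["k1"]
    if "T_tool_cam" in c:
        T=np.array(c["T_tool_cam"]);Rt=R.from_rotvec(obs["ee_rot"]).as_matrix()
        return K,k1,Rt@T[:3,3]+np.array(obs["eef_pos"]),Rt@T[:3,:3]
    a=np.array(c["attitude"])
    Rm=a if a.shape==(3,3) else R.from_rotvec(a).as_matrix()
    return K,k1,np.array(c["xyz"]),Rm
def ray(C,u,v):
    K,k1,o,Rm=C
    d=np.array([(u-K[0,2])/K[0,0],(v-K[1,2])/K[1,1]]);s=d.copy()
    for _ in range(20): s=d/(1+k1*(s@s))
    w=Rm@np.array([s[0],-s[1],-1]);return o,w/np.linalg.norm(w)
def onz(C,u,v,z):
    o,w=ray(C,u,v);return o+w*(z-o[2])/w[2]
def proj(C,p):
    K,k1,o,Rm=C;q=Rm.T@(np.array(p)-o);s=np.array([q[0],-q[1]])/-q[2]
    s=s*(1+k1*(s@s));return K[0,0]*s[0]+K[0,2],K[1,1]*s[1]+K[1,2]
def tri(C1,p1,C2,p2):
    o1,a=ray(C1,*p1);o2,b=ray(C2,*p2)
    t=np.linalg.lstsq(np.c_[a,-b],o2-o1,rcond=None)[0]
    x,y=o1+a*t[0],o2+b*t[1];return (x+y)/2,np.linalg.norm(x-y)
E
python3 - <<'E'
from h import *
print({k:v for k,v in vision.get_calibration("scene").items()});print(vision.get_calibration("top"));print(vision.get_calibration("wrist"))
for n in("scene","top"): cv2.imwrite(f"pics/{n}0.png",vision.grab_frame(n))
print(get_obs())
E
```

```text
{'camera_matrix': array([[360.91945263,   0.        , 315.77228998],
       [  0.        , 360.91945263, 202.35595164],
       [  0.        ,   0.        ,   1.        ]]), 'k1': -0.06119901047047447, 'xyz': array([ -78.58752472, -689.92761571,  741.53883797]), 'attitude': array([ 0.91302239, -0.33962401, -0.69943385])}
{'camera_matrix': array([[388.26528569,   0.        , 321.03352444],
       [  0.        , 388.26528569, 205.12891915],
       [  0.        ,   0.        ,   1.        ]]), 'k1': -0.04188444030083082, 'xyz': array([ 404.85315516,   13.26644776, 1071.14727366]), 'attitude': array([ 0.12450743, -0.1365412 , -1.56112897])}
{'camera_matrix': array([[321.47629829,   0.        , 320.74198575],
       [  0.        , 321.47629829, 196.35762704],
       [  0.        ,   0.        ,   1.        ]]), 'k1': -0.007731419625187387, 'T_tool_cam': array([[ 3.60745870e-04,  9.64342341e-01,  2.64657740e-01,
         6.55787110e+01],
       [ 9.99999758e-01, -5.05468129e-04,  4.78725980e-04,
        -1.34700160e+00],
       [ 5.95431785e-04,  2.64657503e-01, -9.64342290e-01,
        -1.43009189e+02],
       [ 0.00000000e+00,  0.00000000e+00,  0.00000000e+00,
         1.00000000e+00]])}
{'t': 0.1, 'joint_positions': array([1.30600573e+00, 8.73783736e-02, 1.75256415e-01, 1.65981040e+00,
       1.85568621e-05, 1.57083098e+00]), 'qvel': array([ 1.94937402e-05, -1.76812451e-03,  1.97594201e-03,  7.27656217e-05,
       -2.68224044e-05, -3.08804402e-04]), 'tau': array([ 1.20830842e-03, -5.21559584e+01,  4.65652907e+01,  1.60856510e-02,
       -2.22184315e-05, -2.14281226e-05]), 'eef_pos': array([143.88228633, 530.64228707, 230.69073805]), 'ee_rot': array([-4.14749734e-01, -3.11392457e+00,  1.76491277e-03]), 'wrist_force': array([-0.45347075, -0.12150426, -0.29217124]), 'torque': array([-0.0294292 ,  0.03299285,  0.04459385]), 'grip_force': 0.0, 'finger_gap': 85.33186292638386}
```

View pics/scene0.png

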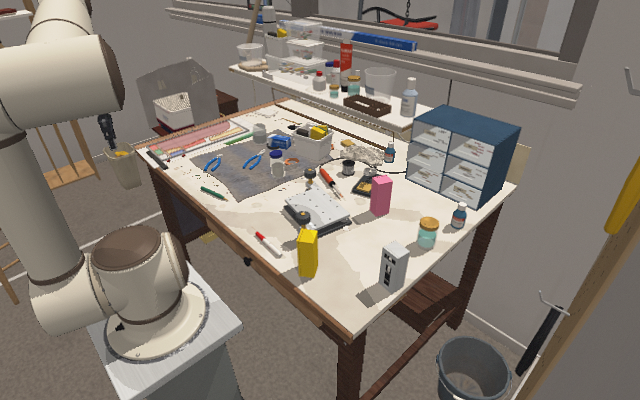

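View pics/top0.png

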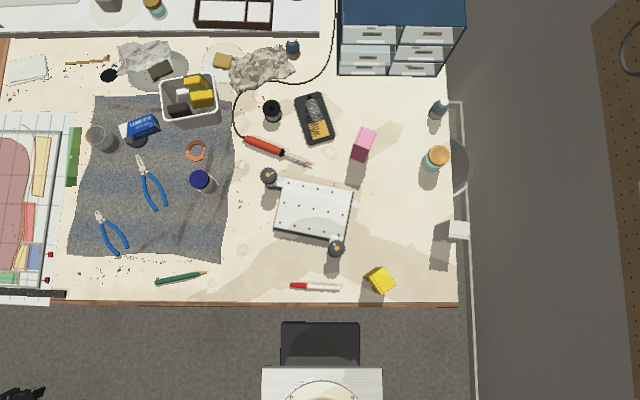

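Candidates for the level are the silver block (scene 393,267; top 458,230), the pink one (scene 381,197; top 363,145) and the yellow one (scene 308,254; top 380,280). I choose the silver one. The stage is at top (313,210), with knob A at (336,248) and knob B at (268,177). I'll check these in a close crop.

```bash
python3 - <<'E'
from h import *
s=cv2.imread("pics/scene0.png");t=cv2.imread("pics/top0.png")
z=lambda im,u,v,w,h,f:cv2.resize(im[v:v+h,u:u+w],None,fx=f,fy=f,interpolation=cv2.INTER_CUBIC)
a=np.hstack([z(s,350,220,80,60,5)[:300],z(t,410,190,80,60,5)])
b=z(t,240,150,160,120,2.5)
b2=z(s,260,150,160,120,2.5)
cv2.imwrite("pics/c1.png",np.vstack([a,np.hstack([b,b2])]))
S,T=cam("scene"),cam("top")
print("lev",onz(T,458,230,130),"A",onz(T,336,246,98),"B",onz(T,268,175,98))
for p in[(437,157,87),(439,105,104),(200,178,80)]:print(onz(T,*p))
E
```

```text
lev [ 503.21433805 -329.73414871  130.        ] A [464.92766519 -31.73029892  98.        ] B [646.06070519 143.15586607  98.        ]
[ 701.09214543 -299.78457165   87.        ]
[ 839.95247697 -306.88397292  104.        ]
[641.43969969 324.02440255  80.        ]
```

View pics/c1.png

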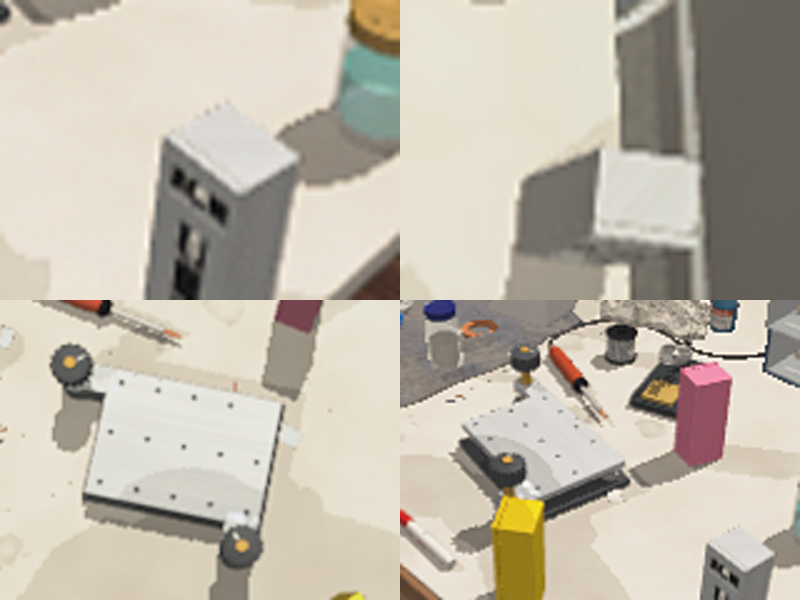

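```bash
python3 - <<'E'
from h import *
S,T=cam("scene"),cam("top")
f=lambda P,C,z:np.array([onz(C,*p,z) for p in P])
L=f([(450.6,220.4),(470,221.6),(469.4,238),(449,236)],T,130);print(L.round(0).tolist(),L.mean(0))
L2=f([(382.4,248),(395,240.6),(409.6,251.4),(398.6,258.6)],S,130);print(L2.round(0).tolist(),L2.mean(0))
# right scene orientation
P=f([(282,176.4),(353.2,190.8),(344.8,240),(273.2,228)],T,42);print(P.round(0).tolist(),P.mean(0))
e=P[0]-P[1];print("yaw y-edge",np.degrees(np.arctan2(-e[0],e[1])),np.linalg.norm(e),np.linalg.norm(P[1]-P[2]))
e=P[3]-P[2];print(np.degrees(np.arctan2(-e[0],e[1])))
A,B=onz(T,336.4,248.8,98),onz(T,268.8,176,98);print(A,B)
# frame from A,B : B-A = (150,210) in stage
d=(B-A)[:2];yaw=np.arctan2(d[1],d[0])-np.arctan2(210,150);c,s=np.cos(yaw),np.sin(yaw)
print("yaw",np.degrees(yaw),np.linalg.norm(d),np.hypot(150,210));Rm=np.array([[c,-s],[s,c]])
print("stage origin",((A+B)[:2]/2-Rm@[-20,25]))
for p in [(501.6,357-0)]:pass
a,er=tri(T,(336.4,248.8),S,(260+110/2.5,150+155/2.5));print("A tri",a,er)
a,er=tri(T,(268.8,176),S,(260+127/2.5,150+50/2.5));print("B tri",a,er)
print(np.array(get_obs()["joint_positions"]))
E
```

```text
[[527.0, -313.0, 130.0], [524.0, -361.0, 130.0], [484.0, -357.0, 130.0], [488.0, -307.0, 130.0]] [ 505.7574484 -334.2548827  130.       ]
[[483.0, -311.0, 130.0], [528.0, -316.0, 130.0], [521.0, -365.0, 130.0], [482.0, -361.0, 130.0]] [ 503.46731799 -338.29367484  130.        ]
[[656.0, 112.0, 42.0], [618.0, -81.0, 42.0], [484.0, -58.0, 42.0], [515.0, 133.0, 42.0]] [568.33818359  26.60321337  42.        ]
yaw y-edge -11.30764707428044 197.33705495613592 135.25179725519882
-9.184108499290714
[457.96054779 -32.72257796  98.        ] [643.42835124 141.02053823  98.        ]
yaw -11.331799575035543 254.1357443222607 258.0697580112788
stage origin [565.39230558  25.70652899]
A tri [460.98036504 -34.93235136 104.03902406] 8.331691686232384
B tri [646.4495015  138.88415343  97.83723106] 7.309652444240504
[1.30600573e+00 8.73783736e-02 1.75256415e-01 1.65981040e+00
 1.85568621e-05 1.57083098e+00]
```

```bash
cat >> h.py <<'E'
def frame(z,y):
    z=np.array(z,float);z/=np.linalg.norm(z);y=np.array(y,float);y-=z*(y@z);y/=np.linalg.norm(y)
    return np.c_[np.cross(y,z),y,z]
def plan(p0,R0,p1,R1,step=33,rs=5.5):
    p0,p1=np.array(p0,float),np.array(p1,float)
    w=R.from_matrix(R0.T@R1).as_rotvec(degrees=True)
    n=int(max(np.ceil(np.linalg.norm(p1-p0)/step),np.ceil(np.linalg.norm(w)/rs),1))
    Rc=R0.copy()
    for i in range(n):
        t=Rc.T@(p1-p0)/n/200
        print(i%8,"t",*t.round(3),"r",*(w/n/6).round(3))
        Rc=Rc@R.from_rotvec(w/n,degrees=True).as_matrix()
    print("--",n)
def now():
    o=get_obs();return o,np.array(o["eef_pos"]),R.from_rotvec(o["ee_rot"]).as_matrix()
E
python3 - <<'E'
from h import *
o,p,Rm=now()
c,s=np.cos(np.radians(15)),np.sin(np.radians(15))
down=frame([0,0,-1],[.071,.997,0]);G=frame([c*.997,-c*.071,-s],[.071,.997,0])
v=[430,60,330]
plan(p,Rm,v,down)
gp=np.array([504.5,-337,95])-G[:,2]*(-14);pre=gp-110*np.array([.997,-.071,0])+[0,0,30]
print(gp,pre)
plan(v,down,pre,G)
print(onz(cam("top"),380,280,130))
E
```

```text
0 t -0.117 -0.112 -0.029 r -0.001 -0.0 -0.109
1 t -0.116 -0.113 -0.029 r -0.001 -0.0 -0.109
2 t -0.115 -0.114 -0.029 r -0.001 -0.0 -0.109
3 t -0.114 -0.116 -0.029 r -0.001 -0.0 -0.109
4 t -0.112 -0.117 -0.029 r -0.001 -0.0 -0.109
5 t -0.111 -0.118 -0.029 r -0.001 -0.0 -0.109
6 t -0.11 -0.119 -0.029 r -0.001 -0.0 -0.109
7 t -0.108 -0.121 -0.029 r -0.001 -0.0 -0.109
0 t -0.107 -0.122 -0.029 r -0.001 -0.0 -0.109
1 t -0.105 -0.123 -0.029 r -0.001 -0.0 -0.109
2 t -0.104 -0.124 -0.029 r -0.001 -0.0 -0.109
3 t -0.103 -0.125 -0.029 r -0.001 -0.0 -0.109
4 t -0.101 -0.127 -0.029 r -0.001 -0.0 -0.109
5 t -0.1 -0.128 -0.029 r -0.001 -0.0 -0.109
6 t -0.098 -0.129 -0.029 r -0.001 -0.0 -0.109
7 t -0.097 -0.13 -0.029 r -0.001 -0.0 -0.109
0 t -0.095 -0.131 -0.029 r -0.001 -0.0 -0.109
-- 17
[ 517.9883718  -337.96055607   91.37492645] [ 408.3183718  -330.15055607  121.37492645]
0 t -0.002 -0.14 0.075 r 0.0 -0.893 0.0
1 t 0.005 -0.14 0.074 r 0.0 -0.893 0.0
2 t 0.012 -0.14 0.074 r 0.0 -0.893 0.0
3 t 0.019 -0.14 0.072 r 0.0 -0.893 0.0
4 t 0.025 -0.14 0.07 r 0.0 -0.893 0.0
5 t 0.032 -0.14 0.067 r 0.0 -0.893 0.0
6 t 0.038 -0.14 0.064 r 0.0 -0.893 0.0
7 t 0.044 -0.14 0.06 r 0.0 -0.893 0.0
0 t 0.049 -0.14 0.056 r 0.0 -0.893 0.0
1 t 0.054 -0.14 0.051 r 0.0 -0.893 0.0
2 t 0.059 -0.14 0.046 r 0.0 -0.893 0.0
3 t 0.063 -0.14 0.04 r 0.0 -0.893 0.0
4 t 0.066 -0.14 0.034 r 0.0 -0.893 0.0
5 t 0.069 -0.14 0.028 r 0.0 -0.893 0.0
-- 14
[ 382.38447846 -135.39394418  130.        ]
```

jog_arm:
  moves:
    - {"tx": -0.12, "ty": -0.12, "tz": -0.03, "rz": -0.12}
    - {"tx": -0.12, "ty": -0.12, "tz": -0.03, "rz": -0.12}
    - {"tx": -0.12, "ty": -0.12, "tz": -0.03, "rz": -0.12}
    - {"tx": -0.12, "ty": -0.12, "tz": -0.03, "rz": -0.12}
    - {"tx": -0.12, "ty": -0.12, "tz": -0.03, "rz": -0.12}
    - {"tx": -0.12, "ty": -0.12, "tz": -0.03, "rz": -0.12}
    - {"tx": -0.12, "ty": -0.12, "tz": -0.03, "rz": -0.12}
    - {"tx": -0.12, "ty": -0.12, "tz": -0.03, "rz": -0.12}

```text
invalid input
```

jog_arm:
  moves:
    - {"tx": -0.11, "ty": -0.13, "tz": -0.03, "rz": -0.12}
    - {"tx": -0.11, "ty": -0.13, "tz": -0.03, "rz": -0.12}
    - {"tx": -0.11, "ty": -0.13, "tz": -0.03, "rz": -0.12}
    - {"tx": -0.11, "ty": -0.13, "tz": -0.03, "rz": -0.12}
    - {"tx": -0.1, "ty": -0.13, "tz": -0.03, "rz": -0.12}
    - {"tx": -0.1, "ty": -0.13, "tz": -0.03, "rz": -0.1}
    - {"tx": -0.1, "ty": -0.13, "tz": -0.03, "rz": -0.1}
    - {"tx": -0.1, "ty": -0.13, "tz": -0.03, "rz": -0.1}

```text
invalid input
```

jog_arm:
  moves:
    - {"tx": 0, "ty": -0.14, "tz": 0.07, "ry": -0.9}
    - {"tx": 0, "ty": -0.14, "tz": 0.07, "ry": -0.9}
    - {"tx": 0.01, "ty": -0.14, "tz": 0.07, "ry": -0.9}
    - {"tx": 0.02, "ty": -0.14, "tz": 0.07, "ry": -0.9}
    - {"tx": 0.03, "ty": -0.14, "tz": 0.07, "ry": -0.9}
    - {"tx": 0.03, "ty": -0.14, "tz": 0.06, "ry": -0.9}
    - {"tx": 0.04, "ty": -0.14, "tz": 0.06, "ry": -0.9}
    - {"tx": 0.04, "ty": -0.14, "tz": 0.06, "ry": -0.9}

```text
invalid input
```

jog_arm:
  moves:
    - {"grip": 1, "tx": -0.12, "ty": -0.12, "tz": -0.03, "rx": 0, "ry": 0, "rz": -0.12}
    - {"grip": 1, "tx": -0.12, "ty": -0.12, "tz": -0.03, "rx": 0, "ry": 0, "rz": -0.12}
    - {"grip": 1, "tx": -0.12, "ty": -0.12, "tz": -0.03, "rx": 0, "ry": 0, "rz": -0.12}
    - {"grip": 1, "tx": -0.12, "ty": -0.12, "tz": -0.03, "rx": 0, "ry": 0, "rz": -0.12}
    - {"grip": 1, "tx": -0.12, "ty": -0.12, "tz": -0.03, "rx": 0, "ry": 0, "rz": -0.12}
    - {"grip": 1, "tx": -0.12, "ty": -0.12, "tz": -0.03, "rx": 0, "ry": 0, "rz": -0.12}
    - {"grip": 1, "tx": -0.12, "ty": -0.12, "tz": -0.03, "rx": 0, "ry": 0, "rz": -0.12}
    - {"grip": 1, "tx": -0.12, "ty": -0.12, "tz": -0.03, "rx": 0, "ry": 0, "rz": -0.12}

```text
t: 0.77
eef_pos: [289.5, 300.0, 279.4]
ee_rot: [-0.256, -3.131, 0.0]
wrist_force: [0.3, 0.9, 0.2]
finger_gap: 85.5
grip_force: 0.0
```

jog_arm:
  moves:
    - {"grip": 1, "tx": -0.1, "ty": -0.13, "tz": -0.03, "rx": 0, "ry": 0, "rz": -0.12}
    - {"grip": 1, "tx": -0.1, "ty": -0.13, "tz": -0.03, "rx": 0, "ry": 0, "rz": -0.12}
    - {"grip": 1, "tx": -0.1, "ty": -0.13, "tz": -0.03, "rx": 0, "ry": 0, "rz": -0.12}
    - {"grip": 1, "tx": -0.1, "ty": -0.13, "tz": -0.03, "rx": 0, "ry": 0, "rz": -0.12}
    - {"grip": 1, "tx": -0.1, "ty": -0.13, "tz": -0.03, "rx": 0, "ry": 0, "rz": -0.12}
    - {"grip": 1, "tx": -0.1, "ty": -0.13, "tz": -0.03, "rx": 0, "ry": 0, "rz": -0.12}
    - {"grip": 1, "tx": -0.1, "ty": -0.13, "tz": -0.03, "rx": 0, "ry": 0, "rz": -0.1}
    - {"grip": 1, "tx": -0.1, "ty": -0.13, "tz": -0.03, "rx": 0, "ry": 0, "rz": -0.1}

```text
t: 1.43
eef_pos: [423.4, 74.2, 327.5]
ee_rot: [-0.106, -3.14, -0.0]
wrist_force: [0.8, 1.2, 0.8]
finger_gap: 85.8
grip_force: 0.0
```

jog_arm:
  moves:
    - {"grip": 1, "tx": 0, "ty": -0.14, "tz": 0.07, "rx": 0, "ry": -0.9, "rz": 0}
    - {"grip": 1, "tx": 0, "ty": -0.14, "tz": 0.07, "rx": 0, "ry": -0.9, "rz": 0}
    - {"grip": 1, "tx": 0.01, "ty": -0.14, "tz": 0.07, "rx": 0, "ry": -0.9, "rz": 0}
    - {"grip": 1, "tx": 0.02, "ty": -0.14, "tz": 0.07, "rx": 0, "ry": -0.9, "rz": 0}
    - {"grip": 1, "tx": 0.03, "ty": -0.14, "tz": 0.07, "rx": 0, "ry": -0.9, "rz": 0}
    - {"grip": 1, "tx": 0.03, "ty": -0.14, "tz": 0.06, "rx": 0, "ry": -0.9, "rz": 0}
    - {"grip": 1, "tx": 0.04, "ty": -0.14, "tz": 0.06, "rx": 0, "ry": -0.9, "rz": 0}
    - {"grip": 1, "tx": 0.04, "ty": -0.14, "tz": 0.06, "rx": 0, "ry": -0.9, "rz": 0}

```text
t: 2.1
eef_pos: [428.0, -160.6, 214.3]
ee_rot: [0.076, 2.415, -0.013]
wrist_force: [1.6, 0.9, -1.1]
finger_gap: 85.1
grip_force: 0.0
```

```bash
python3 - <<'E'
from h import *
o,p,Rm=now();print(o["joint_positions"].round(3),p,Rm.round(3))
c,s=np.cos(np.radians(15)),np.sin(np.radians(15))
plan(p,Rm,[408,-330,121],frame([c*.997,-c*.071,-s],[.071,.997,0]))
E
```

```text
[-0.566 -0.846 -0.715  1.045  0.336 -0.388] [ 428.03170566 -160.58976773  214.2755167 ] [[-0.746  0.059  0.663]
 [ 0.051  0.998 -0.03 ]
 [-0.664  0.012 -0.748]]
0 t 0.049 -0.122 0.044 r 0.023 -0.796 -0.005
1 t 0.052 -0.122 0.04 r 0.023 -0.796 -0.005
2 t 0.055 -0.122 0.036 r 0.023 -0.796 -0.005
3 t 0.058 -0.122 0.031 r 0.023 -0.796 -0.005
4 t 0.061 -0.122 0.027 r 0.023 -0.796 -0.005
5 t 0.063 -0.122 0.022 r 0.023 -0.796 -0.005
6 t 0.065 -0.122 0.017 r 0.023 -0.796 -0.005
-- 7
```

jog_arm:
  moves:
    - {"grip": 1, "tx": 0.05, "ty": -0.12, "tz": 0.044, "rx": 0.02, "ry": -0.8, "rz": 0}
    - {"grip": 1, "tx": 0.052, "ty": -0.12, "tz": 0.04, "rx": 0.02, "ry": -0.8, "rz": 0}
    - {"grip": 1, "tx": 0.055, "ty": -0.12, "tz": 0.036, "rx": 0.02, "ry": -0.8, "rz": 0}
    - {"grip": 1, "tx": 0.058, "ty": -0.12, "tz": 0.03, "rx": 0.02, "ry": -0.8, "rz": 0}
    - {"grip": 1, "tx": 0.06, "ty": -0.12, "tz": 0.027, "rx": 0.02, "ry": -0.8, "rz": 0}
    - {"grip": 1, "tx": 0.063, "ty": -0.12, "tz": 0.02, "rx": 0.02, "ry": -0.8, "rz": 0}
    - {"grip": 1, "tx": 0.065, "ty": -0.12, "tz": 0.017, "rx": 0.02, "ry": -0.8, "rz": 0}
    - {"grip": 1, "tx": 0, "ty": 0, "tz": 0, "rx": 0, "ry": 0, "rz": 0}

```text
t: 2.77
eef_pos: [420.0, -334.3, 125.3]
ee_rot: [0.073, 1.865, -0.03]
wrist_force: [0.5, 1.2, -1.9]
finger_gap: 85.6
grip_force: 0.0
```

```bash
python3 - <<'E'
from h import *
o,p,Rm=now();print(o["joint_positions"].round(3),p,Rm.round(3))
im=vision.grab_frame("wrist");cv2.imwrite("pics/w1.png",im)
C=cam("wrist",o)
for q in [(482,-311,130),(482,-361,130),(482,-311,0),(482,-361,0)]: print(np.round(proj(C,q)))
E
```

```text
[-1.135 -0.622 -1.118  0.072  0.999 -0.476] [ 420.01504521 -334.28641774  125.34869297] [[-0.29   0.066  0.955]
 [ 0.035  0.998 -0.059]
 [-0.956  0.017 -0.292]]
[364. 245.]
[290. 246.]
[360.  53.]
[287.  56.]
```

View pics/w1.png

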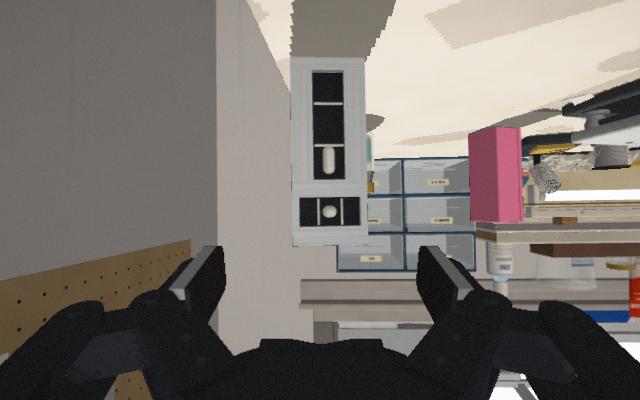

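The wrist view shows the level facing the camera, with its front face spanning columns 292–367 and rows 58–245, within about 2 mm of my estimate. The vials face the robot and the cross vial is at the top end. I'm going in.

```bash
python3 - <<'E'
from h import *
o,p,Rm=now()
G=frame([Rm[0,2],-.07*Rm[0,2],Rm[2,2]],[.07,.997,0])
plan(p,Rm,[518,-336.5,92],G,step=15)
E
```

```text
0 t 0.003 0.002 0.074 r 0.013 -0.0 -0.022
1 t 0.003 0.002 0.074 r 0.013 -0.0 -0.022
2 t 0.003 0.002 0.074 r 0.013 -0.0 -0.022
3 t 0.003 0.002 0.074 r 0.013 -0.0 -0.022
4 t 0.003 0.002 0.074 r 0.013 -0.0 -0.022
5 t 0.003 0.002 0.074 r 0.013 -0.0 -0.022
6 t 0.003 0.003 0.074 r 0.013 -0.0 -0.022
-- 7
```

jog_arm:
  moves:
    - {"grip": 1, "tx": 0.003, "ty": 0.003, "tz": 0.074, "rx": 0.013, "ry": 0, "rz": -0.02}
    - {"grip": 1, "tx": 0.003, "ty": 0.003, "tz": 0.074, "rx": 0.013, "ry": 0, "rz": -0.02}
    - {"grip": 1, "tx": 0.003, "ty": 0.003, "tz": 0.074, "rx": 0.013, "ry": 0, "rz": -0.02}
    - {"grip": 1, "tx": 0.003, "ty": 0.003, "tz": 0.074, "rx": 0.013, "ry": 0, "rz": -0.02}
    - {"grip": 1, "tx": 0.003, "ty": 0.003, "tz": 0.074, "rx": 0.013, "ry": 0, "rz": -0.02}
    - {"grip": 1, "tx": 0.003, "ty": 0.003, "tz": 0.074, "rx": 0.013, "ry": 0, "rz": -0.02}
    - {"grip": 1, "tx": 0.003, "ty": 0.003, "tz": 0.074, "rx": 0.013, "ry": 0, "rz": -0.02}
    - {"grip": 1, "tx": 0, "ty": 0, "tz": 0, "rx": 0, "ry": 0, "rz": 0}
  squeeze: 40

```text
t: 3.48
eef_pos: [521.8, -334.3, 97.3]
ee_rot: [0.057, 1.868, -0.05]
wrist_force: [0.0, -0.0, -1.0]
finger_gap: 85.5
grip_force: 0.0
```

```bash
python3 - <<'E'
from h import *
o,p,Rm=now();print(o["joint_positions"].round(3),p,Rm.round(3),o["wrist_force"],o["finger_gap"])
im=vision.grab_frame("wrist");cv2.imwrite("pics/w2.png",im)
E
```

```text
[-0.902 -0.346 -1.065 -0.29   0.788 -0.318] [ 521.79543434 -334.25762515   97.28895977] [[-0.293  0.065  0.954]
 [ 0.014  0.998 -0.064]
 [-0.956 -0.005 -0.293]] [ 0.01877623 -0.02945472 -0.95501128] 85.54587839342598
```

View pics/w2.png

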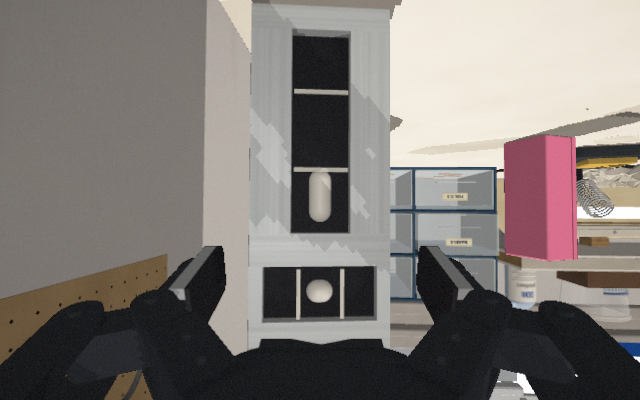

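jog_arm:
  moves:
    - {"grip": 1, "tx": 0, "ty": 0, "tz": -0.02, "rx": 0, "ry": 0, "rz": 0}
    - {"grip": 0.55, "tx": 0, "ty": 0, "tz": 0, "rx": 0, "ry": 0, "rz": 0}
    - {"grip": 0.55, "tx": 0, "ty": 0, "tz": 0, "rx": 0, "ry": 0, "rz": 0}
    - {"grip": 0.55, "tx": 0, "ty": 0, "tz": 0, "rx": 0, "ry": 0, "rz": 0}
    - {"grip": 0.4, "tx": 0, "ty": 0, "tz": 0, "rx": 0, "ry": 0, "rz": 0}
    - {"grip": 0.4, "tx": 0, "ty": 0, "tz": 0, "rx": 0, "ry": 0, "rz": 0}
    - {"grip": 0.4, "tx": 0, "ty": 0, "tz": 0, "rx": 0, "ry": 0, "rz": 0}
    - {"grip": 0.4, "tx": 0, "ty": 0, "tz": 0, "rx": 0, "ry": 0, "rz": 0}
  squeeze: 60

```text
t: 4.2
eef_pos: [516.2, -335.4, 99.3]
ee_rot: [0.058, 1.865, -0.053]
wrist_force: [-3.1, 1.6, 6.0]
finger_gap: 51.9
grip_force: 62.6
```

```bash
python3 - <<'E'
from h import *
o,p,Rm=now();print(p,Rm.round(3),o["wrist_force"],o["finger_gap"],o["grip_force"])
# lift & rotate: final grasp point target, level down at ~(480,-200), tool 17deg past vertical
Z=Rm@np.eye(3)
y=np.array([.066,.998,0])
Q=R.from_rotvec(np.pi/2*np.array([0.066,.998,0])/np.linalg.norm([.066,.998])).as_matrix()
lift=p+[0,0,40]
F=Q@Rm;print(F.round(3))
plan(lift,Rm,[500,-230,140],F,rs=5.0)
E
```

```text
[ 516.21778674 -335.44404717   99.31733743] [[-0.29   0.067  0.955]
 [ 0.013  0.998 -0.066]
 [-0.957 -0.006 -0.29 ]] [-3.09166755  1.55291233  6.02552575] 51.93036359750905 62.56529386038892
[[-0.955  0.06  -0.29 ]
 [ 0.057  0.998  0.016]
 [ 0.29  -0.001 -0.957]]
0 t 0.001 0.027 -0.006 r -0.005 0.789 -0.003
1 t 0.002 0.027 -0.006 r -0.005 0.789 -0.003
2 t 0.002 0.027 -0.006 r -0.005 0.789 -0.003
3 t 0.003 0.027 -0.005 r -0.005 0.789 -0.003
4 t 0.003 0.027 -0.005 r -0.005 0.789 -0.003
5 t 0.004 0.027 -0.005 r -0.005 0.789 -0.003
6 t 0.004 0.027 -0.004 r -0.005 0.789 -0.003
7 t 0.004 0.027 -0.004 r -0.005 0.789 -0.003
0 t 0.005 0.027 -0.004 r -0.005 0.789 -0.003
1 t 0.005 0.027 -0.003 r -0.005 0.789 -0.003
2 t 0.005 0.027 -0.003 r -0.005 0.789 -0.003
3 t 0.005 0.027 -0.002 r -0.005 0.789 -0.003
4 t 0.006 0.027 -0.002 r -0.005 0.789 -0.003
5 t 0.006 0.027 -0.001 r -0.005 0.789 -0.003
6 t 0.006 0.027 -0.001 r -0.005 0.789 -0.003
7 t 0.006 0.027 -0.0 r -0.005 0.789 -0.003
0 t 0.006 0.027 0.0 r -0.005 0.789 -0.003
1 t 0.006 0.027 0.001 r -0.005 0.789 -0.003
2 t 0.006 0.027 0.001 r -0.005 0.789 -0.003
-- 19
```

jog_arm:
  moves:
    - {"grip": 0.4, "tx": -0.054, "ty": 0, "tz": -0.016, "rx": 0, "ry": 0, "rz": 0}
    - {"grip": 0.4, "tx": -0.054, "ty": 0, "tz": -0.016, "rx": 0, "ry": 0, "rz": 0}
    - {"grip": 0.4, "tx": -0.054, "ty": 0, "tz": -0.016, "rx": 0, "ry": 0, "rz": 0}
    - {"grip": 0.4, "tx": -0.054, "ty": 0, "tz": -0.016, "rx": 0, "ry": 0, "rz": 0}
    - {"grip": 0.4, "tx": 0, "ty": 0.027, "tz": 0, "rx": 0, "ry": 0.4, "rz": 0}
    - {"grip": 0.4, "tx": 0, "ty": 0.027, "tz": 0, "rx": 0, "ry": 0.8, "rz": 0}
    - {"grip": 0.4, "tx": 0, "ty": 0.027, "tz": 0, "rx": 0, "ry": 0.8, "rz": 0}
    - {"grip": 0.4, "tx": 0, "ty": 0.027, "tz": 0, "rx": 0, "ry": 0.8, "rz": 0}
  squeeze: 60

```text
t: 4.87
eef_pos: [516.3, -312.4, 141.3]
ee_rot: [0.072, 2.166, -0.043]
wrist_force: [1.3, -0.2, -3.3]
finger_gap: 51.4
grip_force: 62.8
```

jog_arm:
  moves:
    - {"grip": 0.4, "tx": 0, "ty": 0.027, "tz": 0, "rx": 0, "ry": 0.8, "rz": 0}
    - {"grip": 0.4, "tx": 0, "ty": 0.027, "tz": 0, "rx": 0, "ry": 0.8, "rz": 0}
    - {"grip": 0.4, "tx": 0, "ty": 0.027, "tz": 0, "rx": 0, "ry": 0.8, "rz": 0}
    - {"grip": 0.4, "tx": 0, "ty": 0.027, "tz": 0, "rx": 0, "ry": 0.8, "rz": 0}
    - {"grip": 0.4, "tx": 0, "ty": 0.027, "tz": 0, "rx": 0, "ry": 0.8, "rz": 0}
    - {"grip": 0.4, "tx": 0, "ty": 0.027, "tz": 0, "rx": 0, "ry": 0.8, "rz": 0}
    - {"grip": 0.4, "tx": 0, "ty": 0.027, "tz": 0, "rx": 0, "ry": 0.8, "rz": 0}
    - {"grip": 0.4, "tx": 0, "ty": 0.027, "tz": 0, "rx": 0, "ry": 0.8, "rz": 0}
  squeeze: 60

```text
t: 5.53
eef_pos: [520.0, -269.7, 142.1]
ee_rot: [0.094, 2.835, -0.022]
wrist_force: [-0.0, -0.4, -4.7]
finger_gap: 51.7
grip_force: 62.8
```

jog_arm:
  moves:
    - {"grip": 0.4, "tx": 0, "ty": 0.027, "tz": 0, "rx": 0, "ry": 0.8, "rz": 0}
    - {"grip": 0.4, "tx": 0, "ty": 0.027, "tz": 0, "rx": 0, "ry": 0.8, "rz": 0}
    - {"grip": 0.4, "tx": 0, "ty": 0.027, "tz": 0, "rx": 0, "ry": 0.8, "rz": 0}
    - {"grip": 0.4, "tx": 0, "ty": 0.027, "tz": 0, "rx": 0, "ry": 0.8, "rz": 0}
    - {"grip": 0.4, "tx": 0, "ty": 0.027, "tz": 0, "rx": 0, "ry": 0.8, "rz": 0}
    - {"grip": 0.4, "tx": 0, "ty": 0.027, "tz": 0, "rx": 0, "ry": 0.8, "rz": 0}
    - {"grip": 0.4, "tx": 0, "ty": 0.027, "tz": 0, "rx": 0, "ry": 0.8, "rz": 0}
    - {"grip": 0.4, "tx": 0, "ty": 0, "tz": 0, "rx": 0, "ry": 0, "rz": 0}
  squeeze: 60

```text
t: 6.2
eef_pos: [523.9, -231.3, 137.4]
ee_rot: [-0.094, -2.853, -0.01]
wrist_force: [1.2, 0.8, -5.9]
finger_gap: 51.7
grip_force: 63.2
```

```bash
python3 - <<'E'
from h import *
o,p,Rm=now();print(o["joint_positions"].round(3),p,Rm.round(3),o["wrist_force"],o["finger_gap"],o["grip_force"])
s=vision.grab_frame("scene");w=vision.grab_frame("wrist")
cv2.imwrite("pics/s2.png",np.vstack([cv2.resize(s[150:330,280:480],None,fx=1.8,fy=1.8)[:, :360],cv2.resize(w,(360,225))]))
E
```

```text
[-0.372  0.411  0.35   1.784 -0.088 -0.294] [ 523.93986194 -231.27268312  137.42343275] [[-0.957  0.066 -0.283]
 [ 0.064  0.998  0.016]
 [ 0.283 -0.002 -0.959]] [ 1.21524698  0.83069697 -5.86497381] 51.70911375575573 63.19808675441891
```

View pics/s2.png

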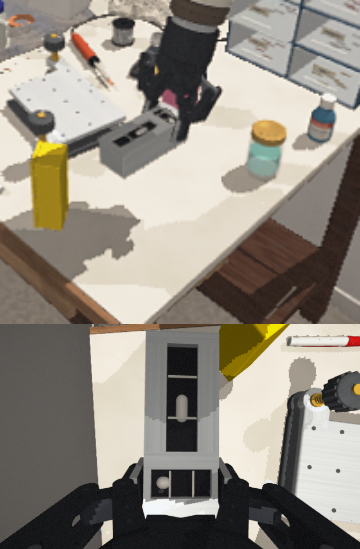

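The level is horizontal with its vials up (scene crop around 145,140). Now I'll lower it.

jog_arm:
  moves:
    - {"grip": 0.4, "tx": -0.021, "ty": 0, "tz": 0.072, "rx": 0, "ry": 0, "rz": 0}
    - {"grip": 0.4, "tx": -0.021, "ty": 0, "tz": 0.072, "rx": 0, "ry": 0.07, "rz": 0}
    - {"grip": 0.4, "tx": -0.021, "ty": 0, "tz": 0.072, "rx": 0, "ry": 0, "rz": 0}
    - {"grip": 0.4, "tx": -0.021, "ty": 0, "tz": 0.072, "rx": 0, "ry": 0, "rz": 0}
    - {"grip": 0.4, "tx": -0.021, "ty": 0, "tz": 0.072, "rx": 0, "ry": 0, "rz": 0}
    - {"grip": 0.4, "tx": -0.021, "ty": 0, "tz": 0.072, "rx": 0, "ry": 0, "rz": 0}
    - {"grip": 0.4, "tx": -0.021, "ty": 0, "tz": 0.072, "rx": 0, "ry": 0, "rz": 0}
    - {"grip": 0.4, "tx": -0.014, "ty": 0, "tz": 0.048, "rx": 0, "ry": 0, "rz": 0}
  squeeze: 60

```text
t: 6.97
eef_pos: [522.6, -233.2, 26.6]
ee_rot: [-0.099, -2.858, -0.007]
wrist_force: [-0.2, 0.2, -4.7]
finger_gap: 51.6
grip_force: 63.3
```

jog_arm:
  moves:
    - {"grip": 0.4, "tx": -0.003, "ty": 0, "tz": 0.01, "rx": 0, "ry": 0, "rz": 0}
    - {"grip": 0.4, "tx": -0.003, "ty": 0, "tz": 0.01, "rx": 0, "ry": 0, "rz": 0}
    - {"grip": 0.4, "tx": -0.002, "ty": 0, "tz": 0.007, "rx": 0, "ry": 0, "rz": 0}
    - {"grip": 0.4, "tx": 0, "ty": 0, "tz": 0, "rx": 0, "ry": 0, "rz": 0}
    - {"grip": 0.4, "tx": 0, "ty": 0, "tz": 0, "rx": 0, "ry": 0, "rz": 0}
    - {"grip": 0.4, "tx": 0, "ty": 0, "tz": 0, "rx": 0, "ry": 0, "rz": 0}
    - {"grip": 0.4, "tx": 0, "ty": 0, "tz": 0, "rx": 0, "ry": 0, "rz": 0}
    - {"grip": 0.4, "tx": 0, "ty": 0, "tz": 0, "rx": 0, "ry": 0, "rz": 0}

```text
t: 7.63
eef_pos: [523.9, -233.1, 22.2]
ee_rot: [-0.097, -2.858, -0.006]
wrist_force: [-0.4, 0.0, -3.4]
finger_gap: 51.6
grip_force: 63.3
```

jog_arm:
  moves:
    - {"grip": 0.4, "tx": -0.004, "ty": 0, "tz": 0.014, "rx": 0, "ry": 0, "rz": 0}
    - {"grip": 0.4, "tx": -0.004, "ty": 0, "tz": 0.014, "rx": 0, "ry": 0, "rz": 0}
    - {"grip": 0.4, "tx": -0.004, "ty": 0, "tz": 0.014, "rx": 0, "ry": 0, "rz": 0}
    - {"grip": 0.4, "tx": 0, "ty": 0, "tz": 0, "rx": 0, "ry": 0, "rz": 0}
    - {"grip": 0.4, "tx": 0, "ty": 0, "tz": 0, "rx": 0, "ry": 0, "rz": 0}
    - {"grip": 0.4, "tx": 0, "ty": 0, "tz": 0, "rx": 0, "ry": 0, "rz": 0}
    - {"grip": 0.4, "tx": 0, "ty": 0, "tz": 0, "rx": 0, "ry": 0, "rz": 0}
    - {"grip": 0.4, "tx": 0, "ty": 0, "tz": 0, "rx": 0, "ry": 0, "rz": 0}

```text
t: 8.3
eef_pos: [523.7, -233.2, 13.3]
ee_rot: [-0.097, -2.858, -0.006]
wrist_force: [1.7, -1.3, 0.6]
finger_gap: 51.8
grip_force: 61.9
```

jog_arm:
  moves:
    - {"grip": 0.4, "tx": -0.002, "ty": 0, "tz": 0.007, "rx": 0, "ry": 0, "rz": 0}
    - {"grip": 0.4, "tx": 0, "ty": 0, "tz": 0, "rx": 0, "ry": 0, "rz": 0}
    - {"grip": 0.4, "tx": 0, "ty": 0, "tz": 0, "rx": 0, "ry": 0, "rz": 0}
    - {"grip": 0.4, "tx": 0, "ty": 0, "tz": 0, "rx": 0, "ry": 0, "rz": 0}
    - {"grip": 0.4, "tx": 0, "ty": 0, "tz": 0, "rx": 0, "ry": 0, "rz": 0}
    - {"grip": 0.4, "tx": 0, "ty": 0, "tz": 0, "rx": 0, "ry": 0, "rz": 0}
    - {"grip": 0.4, "tx": 0, "ty": 0, "tz": 0, "rx": 0, "ry": 0, "rz": 0}
    - {"grip": 0.4, "tx": 0, "ty": 0, "tz": 0, "rx": 0, "ry": 0, "rz": 0}

```text
t: 8.97
eef_pos: [523.8, -233.3, 13.1]
ee_rot: [-0.098, -2.858, -0.006]
wrist_force: [-1.2, -1.8, 8.7]
finger_gap: 51.5
grip_force: 61.4
```

jog_arm:
  moves:
    - {"grip": 0.7, "tx": 0, "ty": 0, "tz": 0, "rx": 0, "ry": 0, "rz": 0}
    - {"grip": 0.8, "tx": 0, "ty": 0, "tz": 0, "rx": 0, "ry": 0, "rz": 0}
    - {"grip": 0.9, "tx": 0, "ty": 0, "tz": 0, "rx": 0, "ry": 0, "rz": 0}
    - {"grip": 0.9, "tx": 0, "ty": 0, "tz": 0, "rx": 0, "ry": 0, "rz": 0}
    - {"grip": 0.9, "tx": 0, "ty": 0, "tz": -0.1, "rx": 0, "ry": 0, "rz": 0}
    - {"grip": 0.9, "tx": 0, "ty": 0, "tz": -0.1, "rx": 0, "ry": 0, "rz": 0}
    - {"grip": 0.9, "tx": 0, "ty": 0, "tz": -0.1, "rx": 0, "ry": 0, "rz": 0}
    - {"grip": 0.9, "tx": 0, "ty": 0, "tz": -0.1, "rx": 0, "ry": 0, "rz": 0}

```text
t: 9.63
eef_pos: [546.0, -234.1, 89.3]
ee_rot: [-0.097, -2.857, -0.007]
wrist_force: [-0.6, 0.0, 0.3]
finger_gap: 76.8
grip_force: 0.0
```

```bash
python3 - <<'E'
from h import *
o,p,Rm=now();print(p,Rm.round(3),o["wrist_force"],o["finger_gap"])
w=vision.grab_frame("wrist");t=vision.grab_frame("top");s=vision.grab_frame("scene")
cv2.imwrite("pics/w3full.png",w);cv2.imwrite("pics/t3full.png",t)
cv2.imwrite("pics/m3.png",np.vstack([cv2.resize(w,(480,300)),np.hstack([cv2.resize(t[180:300,330:450],(240,240)),cv2.resize(s[190:310,300:420],(240,240))])]))
plan(p,Rm,[490,-230.5,75],frame([0,0,-1],[.066,.998,0]),step=20)
E
```

```text
[ 545.96109622 -234.09603887   89.28265145] [[-0.958  0.067 -0.279]
 [ 0.066  0.998  0.014]
 [ 0.279 -0.005 -0.96 ]] [-0.58192838  0.00398364  0.3306667 ] 76.78412600303027
0 t 0.083 -0.0 0.049 r -0.015 -0.901 -0.007
1 t 0.087 -0.0 0.041 r -0.015 -0.901 -0.007
2 t 0.091 -0.0 0.033 r -0.015 -0.901 -0.007
-- 3
```

View pics/m3.png

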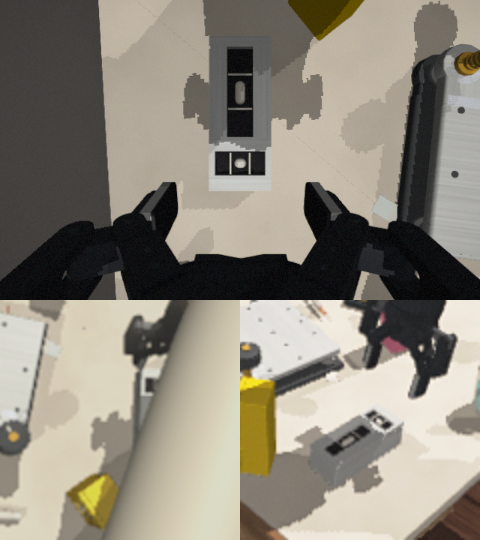

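```bash
python3 - <<'E'
from h import *
o,p,Rm=now();C=cam("wrist",o)
P=np.array([onz(C,u/.75,v/.75,44) for u,v in[(209,37),(271,37),(271,190),(208,190)]])
print(P.round(1).tolist(),P.mean(0),np.linalg.norm(P[0]-P[3]),np.linalg.norm(P[0]-P[1]))
d=P[2]+P[3]-P[0]-P[1];h=np.degrees(np.arctan2(d[1],d[0]));print(h)
m=P.mean(0);z=d/np.linalg.norm(d);y=np.array([-z[1],z[0],0])
D=frame([0,0,-1],y);a=[m[0],m[1],75]
plan(p,Rm,a,D,step=20);plan(a,D,[m[0],m[1],9],D,step=14)
E
```

```text
[[425.8, -255.0, 44.0], [429.5, -202.8, 44.0], [557.7, -211.7, 44.0], [554.3, -264.2, 44.0]] [ 491.83393291 -233.39934817   44.        ] 128.7494065058377 52.263240750253026
-4.017554600324463
0 t 0.081 -0.004 0.049 r -0.019 -0.892 0.006
1 t 0.085 -0.004 0.041 r -0.019 -0.892 0.006
2 t 0.089 -0.005 0.033 r -0.019 -0.892 0.006
-- 3
0 t 0.0 0.0 0.066 r 0.0 0.0 0.0
1 t 0.0 0.0 0.066 r 0.0 0.0 0.0
2 t 0.0 0.0 0.066 r 0.0 0.0 0.0
3 t 0.0 0.0 0.066 r 0.0 0.0 0.0
4 t 0.0 0.0 0.066 r 0.0 0.0 0.0
-- 5
```

jog_arm:
  moves:
    - {"grip": 1, "tx": 0.08, "ty": 0, "tz": 0.04, "rx": -0.02, "ry": -0.9, "rz": 0}
    - {"grip": 1, "tx": 0.085, "ty": 0, "tz": 0.035, "rx": -0.02, "ry": -0.9, "rz": 0}
    - {"grip": 1, "tx": 0.09, "ty": 0, "tz": 0.03, "rx": -0.02, "ry": -0.9, "rz": 0}
    - {"grip": 1, "tx": 0, "ty": 0, "tz": 0, "rx": 0, "ry": 0, "rz": 0}
    - {"grip": 1, "tx": 0, "ty": 0, "tz": 0, "rx": 0, "ry": 0, "rz": 0}
    - {"grip": 1, "tx": 0, "ty": 0, "tz": 0, "rx": 0, "ry": 0, "rz": 0}
    - {"grip": 1, "tx": 0, "ty": 0, "tz": 0, "rx": 0, "ry": 0, "rz": 0}
    - {"grip": 1, "tx": 0, "ty": 0, "tz": 0, "rx": 0, "ry": 0, "rz": 0}

```text
t: 10.45
eef_pos: [496.2, -231.2, 78.7]
ee_rot: [-0.106, -3.125, -0.002]
wrist_force: [-0.4, 0.2, 1.0]
finger_gap: 85.1
grip_force: 0.0
```

```bash
python3 - <<'E'
from h import *
o,p,Rm=now();print(p)
z=np.array([np.cos(np.radians(4)),-np.sin(np.radians(4)),0]);D=frame([0,0,-1],[-z[1],z[0],0])
plan(p,Rm,[491,-232.5,12],D,step=10)
E
```

```text
[ 496.19185396 -231.21382646   78.6952691 ]
0 t 0.003 -0.001 0.048 r 0.001 -0.02 0.002
1 t 0.003 -0.001 0.048 r 0.001 -0.02 0.002
2 t 0.003 -0.001 0.048 r 0.001 -0.02 0.002
3 t 0.003 -0.001 0.048 r 0.001 -0.02 0.002
4 t 0.003 -0.001 0.048 r 0.001 -0.02 0.002
5 t 0.003 -0.001 0.048 r 0.001 -0.02 0.002
6 t 0.004 -0.001 0.048 r 0.001 -0.02 0.002
-- 7
```

jog_arm:
  moves:
    - {"grip": 1, "tx": 0.004, "ty": 0, "tz": 0.048, "rx": 0, "ry": -0.02, "rz": 0}
    - {"grip": 1, "tx": 0.004, "ty": -0.001, "tz": 0.048, "rx": 0, "ry": -0.02, "rz": 0}
    - {"grip": 1, "tx": 0.004, "ty": -0.001, "tz": 0.048, "rx": 0, "ry": -0.02, "rz": 0}
    - {"grip": 1, "tx": 0.004, "ty": -0.001, "tz": 0.048, "rx": 0, "ry": -0.02, "rz": 0}
    - {"grip": 1, "tx": 0.004, "ty": -0.001, "tz": 0.048, "rx": 0, "ry": -0.02, "rz": 0}
    - {"grip": 1, "tx": 0.003, "ty": -0.001, "tz": 0.048, "rx": 0, "ry": -0.02, "rz": 0}
    - {"grip": 1, "tx": 0.003, "ty": -0.001, "tz": 0.046, "rx": 0, "ry": -0.02, "rz": 0}
    - {"grip": 1, "tx": 0, "ty": 0, "tz": 0, "rx": 0, "ry": 0, "rz": 0}

```text
t: 11.12
eef_pos: [487.7, -231.1, 9.6]
ee_rot: [-0.108, -3.137, -0.004]
wrist_force: [-0.3, 0.5, 0.5]
finger_gap: 85.1
grip_force: 0.0
```

jog_arm:
  moves:
    - {"grip": 0.7, "tx": 0, "ty": 0, "tz": 0, "rx": 0, "ry": 0, "rz": 0}
    - {"grip": 0.6, "tx": 0, "ty": 0, "tz": 0, "rx": 0, "ry": 0, "rz": 0}
    - {"grip": 0.6, "tx": 0, "ty": 0, "tz": 0, "rx": 0, "ry": 0, "rz": 0}
    - {"grip": 0.4, "tx": 0, "ty": 0, "tz": 0, "rx": 0, "ry": 0, "rz": 0}
    - {"grip": 0.4, "tx": 0, "ty": 0, "tz": 0, "rx": 0, "ry": 0, "rz": 0}
    - {"grip": 0.4, "tx": 0, "ty": 0, "tz": 0, "rx": 0, "ry": 0, "rz": 0}
    - {"grip": 0.4, "tx": 0, "ty": 0, "tz": 0, "rx": 0, "ry": 0, "rz": 0}
    - {"grip": 0.4, "tx": 0, "ty": 0, "tz": 0, "rx": 0, "ry": 0, "rz": 0}
  squeeze: 50

```text
t: 11.78
eef_pos: [489.5, -231.8, 12.9]
ee_rot: [0.108, 3.138, 0.001]
wrist_force: [-1.8, 0.2, 5.5]
finger_gap: 51.4
grip_force: 54.6
```

jog_arm:
  moves:
    - {"grip": 0.4, "tx": 0, "ty": 0, "tz": -0.08, "rx": 0, "ry": 0, "rz": 0}
    - {"grip": 0.4, "tx": 0, "ty": 0, "tz": -0.08, "rx": 0, "ry": 0, "rz": 0}
    - {"grip": 0.4, "tx": 0, "ty": 0, "tz": -0.08, "rx": 0, "ry": 0, "rz": 0}
    - {"grip": 0.4, "tx": 0, "ty": 0, "tz": -0.1, "rx": 0, "ry": 0, "rz": 0}
    - {"grip": 0.4, "tx": 0, "ty": 0, "tz": -0.1, "rx": 0, "ry": 0, "rz": 0}
    - {"grip": 0.4, "tx": 0, "ty": 0, "tz": -0.1, "rx": 0, "ry": 0, "rz": 0}
    - {"grip": 0.4, "tx": 0, "ty": 0, "tz": -0.1, "rx": 0, "ry": 0, "rz": 0}
    - {"grip": 0.4, "tx": 0, "ty": 0, "tz": -0.1, "rx": 0, "ry": 0, "rz": 0}

```text
t: 12.45
eef_pos: [488.6, -231.6, 160.3]
ee_rot: [-0.108, -3.139, -0.002]
wrist_force: [0.2, -0.4, -3.7]
finger_gap: 50.9
grip_force: 53.5
```

```bash
python3 - <<'E'
from h import *
o,p,Rm=now();print(p,Rm.round(3),o["finger_gap"],o["grip_force"])
a=np.radians(78.7);z=np.array([np.cos(a),np.sin(a),0]);D=frame([0,0,-1],[-z[1],z[0],0])
plan(p,Rm,[566,26,160],D,step=20)
im=vision.grab_frame("wrist");cv2.imwrite("pics/w4.png",im)
E
```

```text
[ 488.59948702 -231.61738722  160.25013742] [[-0.998  0.069 -0.001]
 [ 0.069  0.998  0.002]
 [ 0.001  0.001 -1.   ]] 50.924654153827504 53.48370552062988
0 t -0.019 0.082 0.0 r 0.001 -0.0 -0.861
1 t -0.026 0.08 0.0 r 0.001 -0.0 -0.861
2 t -0.033 0.077 0.0 r 0.001 -0.0 -0.861
3 t -0.04 0.074 0.0 r 0.001 -0.0 -0.861
4 t -0.046 0.07 0.0 r 0.001 -0.0 -0.861
5 t -0.052 0.066 0.0 r 0.001 -0.0 -0.861
6 t -0.058 0.061 0.0 r 0.001 -0.0 -0.861
7 t -0.063 0.055 0.0 r 0.001 -0.0 -0.861
0 t -0.068 0.049 0.0 r 0.001 -0.0 -0.861
1 t -0.072 0.043 0.0 r 0.001 -0.0 -0.861
2 t -0.076 0.036 0.0 r 0.001 -0.0 -0.861
3 t -0.079 0.029 0.0 r 0.001 -0.0 -0.861
4 t -0.081 0.022 0.0 r 0.001 -0.0 -0.861
5 t -0.083 0.015 0.0 r 0.001 -0.0 -0.861
6 t -0.084 0.007 0.0 r 0.001 -0.0 -0.861
7 t -0.084 -0.0 0.0 r 0.001 -0.0 -0.861
-- 16
```

jog_arm:
  moves:
    - {"grip": 0.4, "tx": -0.02, "ty": 0.082, "tz": 0, "rx": 0, "ry": 0, "rz": -0.86}
    - {"grip": 0.4, "tx": -0.026, "ty": 0.08, "tz": 0, "rx": 0, "ry": 0, "rz": -0.86}
    - {"grip": 0.4, "tx": -0.033, "ty": 0.077, "tz": 0, "rx": 0, "ry": 0, "rz": -0.86}
    - {"grip": 0.4, "tx": -0.04, "ty": 0.074, "tz": 0, "rx": 0, "ry": 0, "rz": -0.86}
    - {"grip": 0.4, "tx": -0.046, "ty": 0.07, "tz": 0, "rx": 0, "ry": 0, "rz": -0.86}
    - {"grip": 0.4, "tx": -0.052, "ty": 0.066, "tz": 0, "rx": 0, "ry": 0, "rz": -0.86}
    - {"grip": 0.4, "tx": -0.058, "ty": 0.061, "tz": 0, "rx": 0, "ry": 0, "rz": -0.86}
    - {"grip": 0.4, "tx": -0.063, "ty": 0.055, "tz": 0, "rx": 0, "ry": 0, "rz": -0.86}

```text
t: 13.17
eef_pos: [527.6, -102.2, 158.7]
ee_rot: [1.012, -2.973, -0.003]
wrist_force: [0.1, 0.3, -3.6]
finger_gap: 51.0
grip_force: 53.7
```

jog_arm:
  moves:
    - {"grip": 0.4, "tx": -0.068, "ty": 0.049, "tz": 0, "rx": 0, "ry": 0, "rz": -0.86}
    - {"grip": 0.4, "tx": -0.072, "ty": 0.043, "tz": 0, "rx": 0, "ry": 0, "rz": -0.86}
    - {"grip": 0.4, "tx": -0.076, "ty": 0.036, "tz": 0, "rx": 0, "ry": 0, "rz": -0.86}
    - {"grip": 0.4, "tx": -0.079, "ty": 0.029, "tz": 0, "rx": 0, "ry": 0, "rz": -0.86}
    - {"grip": 0.4, "tx": -0.081, "ty": 0.022, "tz": 0, "rx": 0, "ry": 0, "rz": -0.86}
    - {"grip": 0.4, "tx": -0.083, "ty": 0.015, "tz": 0, "rx": 0, "ry": 0, "rz": -0.86}
    - {"grip": 0.4, "tx": -0.084, "ty": 0.007, "tz": 0, "rx": 0, "ry": 0, "rz": -0.86}
    - {"grip": 0.4, "tx": -0.084, "ty": 0, "tz": 0, "rx": 0, "ry": 0, "rz": -0.86}

```text
t: 13.83
eef_pos: [566.5, 26.5, 158.8]
ee_rot: [1.996, -2.426, -0.003]
wrist_force: [1.0, -0.3, -4.0]
finger_gap: 51.1
grip_force: 53.7
```

jog_arm:
  moves:
    - {"grip": 0.4, "tx": 0, "ty": 0, "tz": 0, "rx": 0, "ry": 0, "rz": 0}
    - {"grip": 0.4, "tx": 0, "ty": 0, "tz": 0, "rx": 0, "ry": 0, "rz": 0}
    - {"grip": 0.4, "tx": 0, "ty": 0, "tz": 0, "rx": 0, "ry": 0, "rz": 0}
    - {"grip": 0.4, "tx": 0, "ty": 0, "tz": 0, "rx": 0, "ry": 0, "rz": 0}
    - {"grip": 0.4, "tx": 0, "ty": 0, "tz": 0, "rx": 0, "ry": 0, "rz": 0}
    - {"grip": 0.4, "tx": 0, "ty": 0, "tz": 0, "rx": 0, "ry": 0, "rz": 0}
    - {"grip": 0.4, "tx": 0, "ty": 0, "tz": 0, "rx": 0, "ry": 0, "rz": 0}
    - {"grip": 0.4, "tx": 0, "ty": 0, "tz": 0, "rx": 0, "ry": 0, "rz": 0}

```text
t: 14.5
eef_pos: [566.6, 25.4, 160.3]
ee_rot: [-1.989, 2.431, 0.001]
wrist_force: [-1.0, -0.1, -3.5]
finger_gap: 51.1
grip_force: 53.8
```

```bash
python3 - <<'E'
from h import *
o,p,Rm=now();print(p,Rm.round(3),o["joint_positions"].round(2))
w=vision.grab_frame("wrist");cv2.imwrite("pics/w5.png",w)
C=cam("wrist",o)
# level corners in hand (if centred) at height top=p.z-13+44
a=np.radians(78.7);X=np.array([np.sin(a),-np.cos(a),0]);Y=np.array([np.cos(a),np.sin(a),0])
O=np.array([566,26,42.])
for sx,sy in[(-70,-95),(70,-95)]:print("plate corner pred",np.round(proj(C,O+sx*X+sy*Y)))
print("A",np.round(proj(C,[O[0],O[1],98]-95*X-80*Y)),"level end",[np.round(proj(C,[p[0],p[1],p[2]+31]+sx*X-65*Y)) for sx in(-26,26)])
E
```

```text
[566.60279064  25.36510968 160.25221359] [[-0.198 -0.98   0.   ]
 [-0.98   0.198  0.001]
 [-0.001  0.    -1.   ]] [ 0.04  0.11  0.07  1.52  0.   -1.33]
plate corner pred [415.  73.]
plate corner pred [231.  73.]
A [480.  89.] level end [array([401., 119.]), array([248., 119.])]
```

View pics/w5.png

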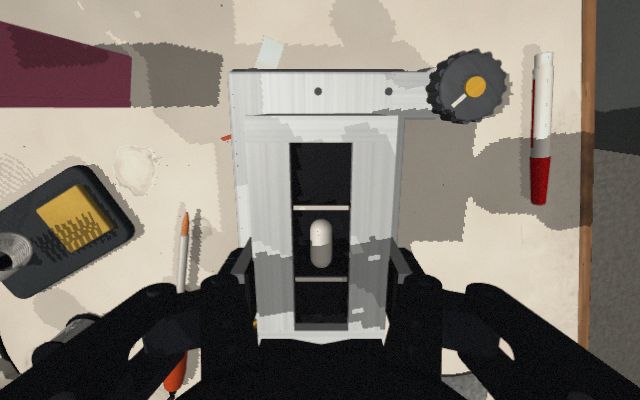

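jog_arm:
  moves:
    - {"grip": 0.4, "tx": 0, "ty": 0, "tz": 0.06, "rx": 0, "ry": 0, "rz": 0}
    - {"grip": 0.4, "tx": 0, "ty": 0, "tz": 0.08, "rx": 0, "ry": 0, "rz": 0}
    - {"grip": 0.4, "tx": 0, "ty": 0, "tz": 0.09, "rx": 0, "ry": 0, "rz": 0}
    - {"grip": 0.4, "tx": 0, "ty": 0, "tz": 0.09, "rx": 0, "ry": 0, "rz": 0}
    - {"grip": 0.4, "tx": 0, "ty": 0, "tz": 0.08, "rx": 0, "ry": 0, "rz": 0}
    - {"grip": 0.4, "tx": 0, "ty": 0, "tz": 0.05, "rx": 0, "ry": 0, "rz": 0}
    - {"grip": 0.4, "tx": 0, "ty": 0, "tz": 0.02, "rx": 0, "ry": 0, "rz": 0}
    - {"grip": 0.4, "tx": 0, "ty": 0, "tz": 0, "rx": 0, "ry": 0, "rz": 0}

```text
t: 15.22
eef_pos: [566.1, 25.7, 65.0]
ee_rot: [1.99, -2.43, -0.003]
wrist_force: [0.3, 0.4, -4.0]
finger_gap: 51.4
grip_force: 53.7
```

jog_arm:
  moves:
    - {"grip": 0.4, "tx": 0, "ty": 0, "tz": 0.006, "rx": 0, "ry": 0, "rz": 0}
    - {"grip": 0.4, "tx": 0, "ty": 0, "tz": 0, "rx": 0, "ry": 0, "rz": 0}
    - {"grip": 0.4, "tx": 0, "ty": 0, "tz": 0.006, "rx": 0, "ry": 0, "rz": 0}
    - {"grip": 0.4, "tx": 0, "ty": 0, "tz": 0, "rx": 0, "ry": 0, "rz": 0}
    - {"grip": 0.4, "tx": 0, "ty": 0, "tz": 0, "rx": 0, "ry": 0, "rz": 0}
    - {"grip": 0.4, "tx": 0, "ty": 0, "tz": 0, "rx": 0, "ry": 0, "rz": 0}
    - {"grip": 0.4, "tx": 0, "ty": 0, "tz": 0, "rx": 0, "ry": 0, "rz": 0}
    - {"grip": 0.4, "tx": 0, "ty": 0, "tz": 0, "rx": 0, "ry": 0, "rz": 0}

```text
t: 15.88
eef_pos: [566.7, 25.8, 63.9]
ee_rot: [-1.99, 2.43, 0.001]
wrist_force: [-0.7, -0.0, -3.8]
finger_gap: 51.2
grip_force: 53.7
```

jog_arm:
  moves:
    - {"grip": 0.4, "tx": 0, "ty": 0, "tz": 0.01, "rx": 0, "ry": 0, "rz": 0}
    - {"grip": 0.4, "tx": 0, "ty": 0, "tz": 0.01, "rx": 0, "ry": 0, "rz": 0}
    - {"grip": 0.4, "tx": 0, "ty": 0, "tz": 0, "rx": 0, "ry": 0, "rz": 0}
    - {"grip": 0.4, "tx": 0, "ty": 0, "tz": 0, "rx": 0, "ry": 0, "rz": 0}
    - {"grip": 0.4, "tx": 0, "ty": 0, "tz": 0, "rx": 0, "ry": 0, "rz": 0}
    - {"grip": 0.4, "tx": 0, "ty": 0, "tz": 0, "rx": 0, "ry": 0, "rz": 0}
    - {"grip": 0.4, "tx": 0, "ty": 0, "tz": 0, "rx": 0, "ry": 0, "rz": 0}
    - {"grip": 0.4, "tx": 0, "ty": 0, "tz": 0, "rx": 0, "ry": 0, "rz": 0}

```text
t: 16.55
eef_pos: [566.7, 25.8, 59.9]
ee_rot: [-1.99, 2.43, 0.001]
wrist_force: [1.1, -0.7, -3.0]
finger_gap: 51.4
grip_force: 53.7
```

jog_arm:
  moves:
    - {"grip": 0.4, "tx": 0, "ty": 0, "tz": 0.01, "rx": 0, "ry": 0, "rz": 0}
    - {"grip": 0.4, "tx": 0, "ty": 0, "tz": 0, "rx": 0, "ry": 0, "rz": 0}
    - {"grip": 0.4, "tx": 0, "ty": 0, "tz": 0, "rx": 0, "ry": 0, "rz": 0}
    - {"grip": 0.4, "tx": 0, "ty": 0, "tz": 0, "rx": 0, "ry": 0, "rz": 0}
    - {"grip": 0.4, "tx": 0, "ty": 0, "tz": 0, "rx": 0, "ry": 0, "rz": 0}
    - {"grip": 0.4, "tx": 0, "ty": 0, "tz": 0, "rx": 0, "ry": 0, "rz": 0}
    - {"grip": 0.4, "tx": 0, "ty": 0, "tz": 0, "rx": 0, "ry": 0, "rz": 0}
    - {"grip": 0.4, "tx": 0, "ty": 0, "tz": 0, "rx": 0, "ry": 0, "rz": 0}

```text
t: 17.22
eef_pos: [566.7, 25.8, 57.8]
ee_rot: [-1.99, 2.43, 0.001]
wrist_force: [0.3, 0.1, -4.2]
finger_gap: 51.1
grip_force: 53.7
```

jog_arm:
  moves:
    - {"grip": 0.4, "tx": 0, "ty": 0, "tz": 0.01, "rx": 0, "ry": 0, "rz": 0}
    - {"grip": 0.4, "tx": 0, "ty": 0, "tz": 0, "rx": 0, "ry": 0, "rz": 0}
    - {"grip": 0.4, "tx": 0, "ty": 0, "tz": 0, "rx": 0, "ry": 0, "rz": 0}
    - {"grip": 0.4, "tx": 0, "ty": 0, "tz": 0, "rx": 0, "ry": 0, "rz": 0}
    - {"grip": 0.4, "tx": 0, "ty": 0, "tz": 0, "rx": 0, "ry": 0, "rz": 0}
    - {"grip": 0.4, "tx": 0, "ty": 0, "tz": 0, "rx": 0, "ry": 0, "rz": 0}
    - {"grip": 0.4, "tx": 0, "ty": 0, "tz": 0, "rx": 0, "ry": 0, "rz": 0}
    - {"grip": 0.4, "tx": 0, "ty": 0, "tz": 0, "rx": 0, "ry": 0, "rz": 0}

```text
t: 17.88
eef_pos: [566.8, 25.7, 56.1]
ee_rot: [-1.99, 2.43, 0.001]
wrist_force: [-2.1, -2.2, 2.8]
finger_gap: 51.5
grip_force: 54.5
```

jog_arm:
  moves:
    - {"grip": 0.4, "tx": 0, "ty": 0, "tz": 0.008, "rx": 0, "ry": 0, "rz": 0}
    - {"grip": 0.4, "tx": 0, "ty": 0, "tz": 0, "rx": 0, "ry": 0, "rz": 0}
    - {"grip": 0.4, "tx": 0, "ty": 0, "tz": 0, "rx": 0, "ry": 0, "rz": 0}
    - {"grip": 0.4, "tx": 0, "ty": 0, "tz": 0, "rx": 0, "ry": 0, "rz": 0}
    - {"grip": 0.4, "tx": 0, "ty": 0, "tz": 0, "rx": 0, "ry": 0, "rz": 0}
    - {"grip": 0.4, "tx": 0, "ty": 0, "tz": 0, "rx": 0, "ry": 0, "rz": 0}
    - {"grip": 0.4, "tx": 0, "ty": 0, "tz": 0, "rx": 0, "ry": 0, "rz": 0}
    - {"grip": 0.4, "tx": 0, "ty": 0, "tz": 0, "rx": 0, "ry": 0, "rz": 0}

```text
t: 18.55
eef_pos: [566.8, 25.4, 55.5]
ee_rot: [-1.989, 2.43, -0.0]
wrist_force: [-4.8, -3.7, 11.0]
finger_gap: 51.5
grip_force: 55.5
```

jog_arm:
  moves:
    - {"grip": 0.65, "tx": 0, "ty": 0, "tz": 0, "rx": 0, "ry": 0, "rz": 0}
    - {"grip": 0.7, "tx": 0, "ty": 0, "tz": 0, "rx": 0, "ry": 0, "rz": 0}
    - {"grip": 0.8, "tx": 0, "ty": 0, "tz": 0, "rx": 0, "ry": 0, "rz": 0}
    - {"grip": 0.85, "tx": 0, "ty": 0, "tz": 0, "rx": 0, "ry": 0, "rz": 0}
    - {"grip": 0.85, "tx": 0, "ty": 0, "tz": -0.05, "rx": 0, "ry": 0, "rz": 0}
    - {"grip": 0.85, "tx": 0, "ty": 0, "tz": -0.05, "rx": 0, "ry": 0, "rz": 0}
    - {"grip": 0.85, "tx": 0, "ty": 0, "tz": -0.08, "rx": 0, "ry": 0, "rz": 0}
    - {"grip": 0.85, "tx": 0, "ty": 0, "tz": -0.08, "rx": 0, "ry": 0, "rz": 0}

```text
t: 19.22
eef_pos: [566.6, 25.8, 107.7]
ee_rot: [-1.99, 2.43, 0.001]
wrist_force: [0.2, 0.5, 0.3]
finger_gap: 72.1
grip_force: 0.0
```

jog_arm:
  moves:
    - {"grip": 0.85, "tx": -0.06, "ty": 0, "tz": -0.09, "rx": 0, "ry": 0, "rz": 0}
    - {"grip": 0.85, "tx": -0.08, "ty": 0, "tz": -0.09, "rx": 0, "ry": 0, "rz": 0}
    - {"grip": 0.85, "tx": -0.08, "ty": 0, "tz": -0.02, "rx": 0, "ry": 0, "rz": 0}
    - {"grip": 0.85, "tx": -0.08, "ty": 0, "tz": 0, "rx": 0, "ry": 0, "rz": 0}
    - {"grip": 0.85, "tx": 0, "ty": 0, "tz": 0, "rx": 0, "ry": 0, "rz": 0}
    - {"grip": 0.85, "tx": 0, "ty": 0, "tz": 0, "rx": 0, "ry": 0, "rz": 0}
    - {"grip": 0.85, "tx": 0, "ty": 0, "tz": 0, "rx": 0, "ry": 0, "rz": 0}
    - {"grip": 0.85, "tx": 0, "ty": 0, "tz": 0, "rx": 0, "ry": 0, "rz": 0}

```text
t: 19.88
eef_pos: [578.3, 83.9, 146.4]
ee_rot: [-1.99, 2.431, 0.001]
wrist_force: [-0.1, 0.1, 0.2]
finger_gap: 72.6
grip_force: 0.0
```

```bash
python3 - <<'E'
from h import *
o,p,Rm=now();print(p,Rm.round(3))
w=vision.grab_frame("wrist");cv2.imwrite("pics/w6.png",w)
E
```

```text
[578.29483329  83.85844135 146.3905482 ] [[-0.198 -0.98  -0.   ]
 [-0.98   0.198  0.001]
 [-0.001  0.    -1.   ]]
```

View pics/w6.png

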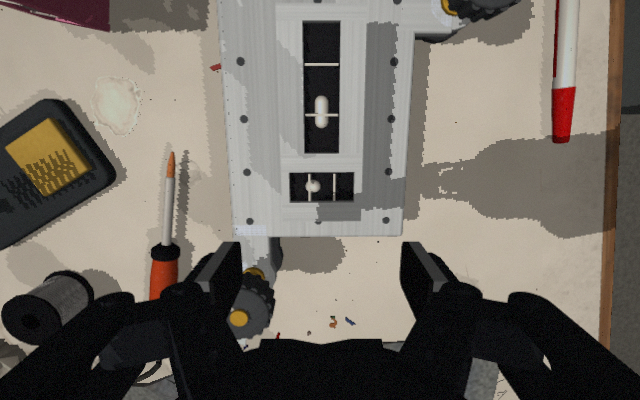

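```bash
cat >> h.py <<'E'
def bubbles(w,o,O=(566,26),zt=84):
    """offsets (mm) of bubbles from window centre along stage x / y, by bright blobs in the dark windows"""
    C=cam("wrist",o);a=np.radians(78.7);X=np.array([np.sin(a),-np.cos(a),0]);Y=np.array([np.cos(a),np.sin(a),0])
    g=cv2.cvtColor(w,cv2.COLOR_BGR2GRAY);out={}
    for nm,c,hx,hy in(("long",-18,11,32),("cross",42,20,9)):
        # rectified patch of the vial, 5 px/mm
        n=5;W,H=int(2*hx*n),int(2*hy*n);ctr=np.array([O[0],O[1],zt])+c*Y
        xs=(np.arange(W)/n-hx);ys=(np.arange(H)/n-hy)
        M=np.array([[proj(C,ctr+x*X+y*Y) for x in(-hx,hx)] for y in(-hy,hy)],np.float32).reshape(4,2)
        Hm=cv2.getPerspectiveTransform(np.float32([[0,0],[W,0],[0,H],[W,H]]),M)
        P=cv2.warpPerspective(g,Hm,(W,H),flags=cv2.INTER_CUBIC|cv2.WARP_INVERSE_MAP)
        out[nm]=P
    return out
E
python3 - <<'E'
from h import *
o,p,Rm=now();w=cv2.imread("pics/w6.png");C=cam("wrist",o)
print("B cap",onz(C,238,318,98))
b=bubbles(w,o)
h=max(x.shape[0] for x in b.values())
cv2.imwrite("pics/patch.png",np.hstack([np.pad(x,((0,h-x.shape[0]),(0,10))) for x in b.values()]))
for k,P in b.items():
    prof=P.mean(1 if k=="long" else 0); n=5
    print(k,P.shape,prof[::5].round().astype(int).tolist())
E
```

```text
B cap [649.58140042 141.96447583  98.        ]
long (320, 110) [40, 39, 39, 38, 37, 37, 39, 37, 38, 39, 38, 38, 38, 37, 26, 188, 102, 34, 37, 39, 38, 38, 38, 37, 38, 38, 38, 39, 39, 38, 38, 38, 38, 46, 68, 79, 88, 92, 92, 92, 91, 91, 90, 95, 170, 153, 87, 92, 90, 90, 83, 74, 54, 36, 36, 36, 36, 36, 36, 37, 35, 35, 36, 37]
cross (90, 200) [142, 45, 19, 21, 23, 22, 24, 22, 24, 22, 18, 18, 29, 132, 127, 20, 22, 23, 25, 24, 26, 26, 27, 43, 65, 78, 88, 86, 91, 139, 175, 78, 45, 27, 28, 28, 29, 27, 27, 24]
```

```bash
python3 - <<'E'
from h import *
o,p,Rm=now()
D=frame([0,0,-1],Rm[:,1])
plan(p,Rm,[646,141.5,146],D,step=23);plan([0,0,146],D,[0,0,68],D,step=15)
E
```

```text
0 t -0.087 -0.069 0.001 r 0.001 0.002 -0.0
1 t -0.087 -0.069 0.0 r 0.001 0.002 -0.0
2 t -0.087 -0.069 0.0 r 0.001 0.002 -0.0
3 t -0.087 -0.069 0.0 r 0.001 0.002 -0.0
-- 4
0 t 0.0 0.0 0.065 r 0.0 0.0 0.0
1 t 0.0 0.0 0.065 r 0.0 0.0 0.0
2 t 0.0 0.0 0.065 r 0.0 0.0 0.0
3 t 0.0 0.0 0.065 r 0.0 0.0 0.0
4 t 0.0 0.0 0.065 r 0.0 0.0 0.0
5 t 0.0 0.0 0.065 r 0.0 0.0 0.0
-- 6
```

jog_arm:
  moves:
    - {"grip": 1, "tx": -0.087, "ty": -0.069, "tz": 0, "rx": 0, "ry": 0, "rz": 0}
    - {"grip": 1, "tx": -0.087, "ty": -0.069, "tz": 0, "rx": 0, "ry": 0, "rz": 0}
    - {"grip": 1, "tx": -0.087, "ty": -0.069, "tz": 0, "rx": 0, "ry": 0, "rz": 0}
    - {"grip": 1, "tx": -0.087, "ty": -0.069, "tz": 0, "rx": 0, "ry": 0, "rz": 0}
    - {"grip": 1, "tx": 0, "ty": 0, "tz": 0, "rx": 0, "ry": 0, "rz": 0}
    - {"grip": 1, "tx": 0, "ty": 0, "tz": 0, "rx": 0, "ry": 0, "rz": 0}
    - {"grip": 1, "tx": 0, "ty": 0, "tz": 0, "rx": 0, "ry": 0, "rz": 0}
    - {"grip": 1, "tx": 0, "ty": 0, "tz": 0, "rx": 0, "ry": 0, "rz": 0}

```text
t: 20.6
eef_pos: [645.8, 141.0, 146.6]
ee_rot: [-1.989, 2.431, 0.001]
wrist_force: [0.0, 0.9, 0.3]
finger_gap: 85.6
grip_force: 0.0
```

```bash
cat >> h.py <<'E'
def caps(w,C,z=98):
    h=cv2.cvtColor(w,cv2.COLOR_BGR2HSV);m=cv2.inRange(h,(14,120,110),(32,255,255))
    n,l,s,c=cv2.connectedComponentsWithStats(m)
    for i in range(1,n):
        if s[i,4]>60: print("cap",c[i].round(1),s[i,4],s[i,2:4],onz(C,*c[i],z).round(1))
E
python3 - <<'E'
from h import *
o,p,Rm=now();print(p);w=vision.grab_frame("wrist");cv2.imwrite("pics/w7.png",w);C=cam("wrist",o)
caps(w,C);print(proj(C,[646,141.5,98]))
E
```

```text
[645.82850978 140.98577319 146.59011173]
cap [91.4 59.3] 2680 [87 71] [753.2  22.6  98. ]
cap [320.1 221. ] 135 [16 16] [647.5 140.9  98. ]
cap [596.1 310.3] 88 [10 17] [473.6 242.8  98. ]
(np.float64(322.62736782735954), np.float64(221.4488451212595))
```

jog_arm:
  moves:
    - {"grip": 1, "tx": 0, "ty": -0.007, "tz": 0.065, "rx": 0, "ry": 0, "rz": 0}
    - {"grip": 1, "tx": 0, "ty": 0, "tz": 0.065, "rx": 0, "ry": 0, "rz": 0}
    - {"grip": 1, "tx": 0, "ty": 0, "tz": 0.065, "rx": 0, "ry": 0, "rz": 0}
    - {"grip": 1, "tx": 0, "ty": 0, "tz": 0.065, "rx": 0, "ry": 0, "rz": 0}
    - {"grip": 1, "tx": 0, "ty": 0, "tz": 0.065, "rx": 0, "ry": 0, "rz": 0}
    - {"grip": 1, "tx": 0, "ty": 0, "tz": 0.06, "rx": 0, "ry": 0, "rz": 0}
    - {"grip": 1, "tx": 0, "ty": 0, "tz": 0, "rx": 0, "ry": 0, "rz": 0}
    - {"grip": 0.6, "tx": 0, "ty": 0, "tz": 0, "rx": 0, "ry": 0, "rz": 0}
  squeeze: 60

```text
t: 21.32
eef_pos: [647.2, 141.6, 68.4]
ee_rot: [1.99, -2.43, -0.003]
wrist_force: [0.6, -0.1, 0.2]
finger_gap: 75.6
grip_force: 0.0
```

jog_arm:
  moves:
    - {"grip": 0.55, "tx": 0, "ty": 0, "tz": 0, "rx": 0, "ry": 0, "rz": 0}
    - {"grip": 0.5, "tx": 0, "ty": 0, "tz": 0, "rx": 0, "ry": 0, "rz": 0}
    - {"grip": 0.4, "tx": 0, "ty": 0, "tz": 0, "rx": 0, "ry": 0, "rz": 0}
    - {"grip": 0.3, "tx": 0, "ty": 0, "tz": 0, "rx": 0, "ry": 0, "rz": 0}
    - {"grip": 0.3, "tx": 0, "ty": 0, "tz": 0, "rx": 0, "ry": 0, "rz": 0}
    - {"grip": 0.3, "tx": 0, "ty": 0, "tz": 0, "rx": 0, "ry": 0, "rz": 0}
    - {"grip": 0.3, "tx": 0, "ty": 0, "tz": 0, "rx": 0, "ry": 0, "rz": 0}
    - {"grip": 0.3, "tx": 0, "ty": 0, "tz": 0, "rx": 0, "ry": 0, "rz": 0}

```text
t: 21.98
eef_pos: [647.6, 141.9, 70.8]
ee_rot: [-1.99, 2.429, 0.001]
wrist_force: [-4.0, -0.3, 6.2]
finger_gap: 38.8
grip_force: 61.2
```

jog_arm:
  moves:
    - {"grip": 0.3, "tx": 0, "ty": 0, "tz": 0, "rx": 0, "ry": 0, "rz": -0.86}
    - {"grip": 0.3, "tx": 0, "ty": 0, "tz": 0, "rx": 0, "ry": 0, "rz": -0.86}
    - {"grip": 0.3, "tx": 0, "ty": 0, "tz": 0, "rx": 0, "ry": 0, "rz": -0.86}
    - {"grip": 0.3, "tx": 0, "ty": 0, "tz": 0, "rx": 0, "ry": 0, "rz": -0.86}
    - {"grip": 0.3, "tx": 0, "ty": 0, "tz": 0, "rx": 0, "ry": 0, "rz": -0.86}
    - {"grip": 0.3, "tx": 0, "ty": 0, "tz": 0, "rx": 0, "ry": 0, "rz": -0.86}
    - {"grip": 0.3, "tx": 0, "ty": 0, "tz": 0, "rx": 0, "ry": 0, "rz": -0.86}
    - {"grip": 0.3, "tx": 0, "ty": 0, "tz": 0, "rx": 0, "ry": 0, "rz": -0.86}

```text
t: 22.65
eef_pos: [647.8, 141.9, 70.8]
ee_rot: [-2.721, 1.566, -0.0]
wrist_force: [-2.9, 1.2, 6.8]
finger_gap: 39.0
grip_force: 61.0
```

jog_arm:
  moves:
    - {"grip": 0.3, "tx": 0, "ty": 0, "tz": 0, "rx": 0, "ry": 0, "rz": -0.86}
    - {"grip": 0.3, "tx": 0, "ty": 0, "tz": 0, "rx": 0, "ry": 0, "rz": -0.86}
    - {"grip": 0.3, "tx": 0, "ty": 0, "tz": 0, "rx": 0, "ry": 0, "rz": 0}
    - {"grip": 0.3, "tx": 0, "ty": 0, "tz": 0, "rx": 0, "ry": 0, "rz": 0}
    - {"grip": 0.3, "tx": 0, "ty": 0, "tz": 0, "rx": 0, "ry": 0, "rz": 0}
    - {"grip": 0.6, "tx": 0, "ty": 0, "tz": 0, "rx": 0, "ry": 0, "rz": 0}
    - {"grip": 0.9, "tx": 0, "ty": 0, "tz": 0, "rx": 0, "ry": 0, "rz": 0}
    - {"grip": 1, "tx": 0, "ty": 0, "tz": 0, "rx": 0, "ry": 0, "rz": 0}

```text
t: 23.32
eef_pos: [647.8, 141.7, 69.5]
ee_rot: [-2.849, 1.322, 0.0]
wrist_force: [0.1, -0.6, 0.4]
finger_gap: 73.9
grip_force: 0.0
```

```bash
python3 - <<'E'
from h import *
o,p,Rm=now();print(p,Rm.round(3),o["finger_gap"],o["joint_positions"].round(2))
a=np.radians(168.7);D=frame([0,0,-1],[np.cos(a),np.sin(a),0])
up=p+[0,0,78]
plan(up,Rm,[578,84,146],D,step=15,rs=5.5)
E
```

```text
[647.84056084 141.65151603  69.45103034] [[ 0.646 -0.763  0.   ]
 [-0.763 -0.646  0.001]
 [-0.001 -0.001 -1.   ]] 73.92493827445546 [ 0.21  0.35  0.18  1.39  0.   -2.06]
0 t -0.001 0.045 0.001 r -0.001 0.001 0.859
1 t 0.004 0.045 0.001 r -0.001 0.001 0.859
2 t 0.008 0.045 0.001 r -0.001 0.001 0.859
3 t 0.012 0.044 0.001 r -0.001 0.001 0.859
4 t 0.015 0.043 0.001 r -0.001 0.001 0.859
5 t 0.019 0.041 0.001 r -0.001 0.001 0.859
6 t 0.023 0.039 0.001 r -0.001 0.001 0.859
7 t 0.026 0.037 0.001 r -0.001 0.001 0.859
0 t 0.029 0.034 0.001 r -0.001 0.001 0.859
1 t 0.032 0.032 0.001 r -0.001 0.001 0.859
-- 10
```

jog_arm:
  moves:
    - {"grip": 1, "tx": 0, "ty": 0, "tz": -0.06, "rx": 0, "ry": 0, "rz": 0}
    - {"grip": 1, "tx": 0, "ty": 0, "tz": -0.09, "rx": 0, "ry": 0, "rz": 0}
    - {"grip": 1, "tx": 0, "ty": 0, "tz": -0.12, "rx": 0, "ry": 0, "rz": 0}
    - {"grip": 1, "tx": 0, "ty": 0, "tz": -0.12, "rx": 0, "ry": 0, "rz": 0}
    - {"grip": 1, "tx": 0, "ty": 0.045, "tz": 0, "rx": 0, "ry": 0, "rz": 0.86}
    - {"grip": 1, "tx": 0.004, "ty": 0.045, "tz": 0, "rx": 0, "ry": 0, "rz": 0.86}
    - {"grip": 1, "tx": 0.008, "ty": 0.045, "tz": 0, "rx": 0, "ry": 0, "rz": 0.86}
    - {"grip": 1, "tx": 0.012, "ty": 0.044, "tz": 0, "rx": 0, "ry": 0, "rz": 0.86}

```text
t: 23.98
eef_pos: [619.8, 118.0, 148.4]
ee_rot: [-2.562, 1.816, 0.0]
wrist_force: [-0.2, 0.5, 0.3]
finger_gap: 85.1
grip_force: 0.0
```

jog_arm:
  moves:
    - {"grip": 1, "tx": 0.015, "ty": 0.043, "tz": 0, "rx": 0, "ry": 0, "rz": 0.86}
    - {"grip": 1, "tx": 0.019, "ty": 0.041, "tz": 0, "rx": 0, "ry": 0, "rz": 0.86}
    - {"grip": 1, "tx": 0.023, "ty": 0.039, "tz": 0, "rx": 0, "ry": 0, "rz": 0.86}
    - {"grip": 1, "tx": 0.026, "ty": 0.037, "tz": 0, "rx": 0, "ry": 0, "rz": 0.86}
    - {"grip": 1, "tx": 0.029, "ty": 0.034, "tz": 0, "rx": 0, "ry": 0, "rz": 0.86}
    - {"grip": 1, "tx": 0.032, "ty": 0.032, "tz": 0, "rx": 0, "ry": 0, "rz": 0.86}
    - {"grip": 1, "tx": 0, "ty": 0, "tz": 0, "rx": 0, "ry": 0, "rz": 0}
    - {"grip": 1, "tx": 0, "ty": 0, "tz": 0, "rx": 0, "ry": 0, "rz": 0}

```text
t: 24.65
eef_pos: [578.1, 83.8, 148.3]
ee_rot: [-1.992, 2.427, 0.0]
wrist_force: [0.3, 0.1, 0.2]
finger_gap: 85.4
grip_force: 0.0
```

```bash
cat > look.py <<'E'
from h import *
import sys
o,p,Rm=now();print(p.round(1),Rm[:2,1].round(3));w=vision.grab_frame("wrist");cv2.imwrite(f"pics/{sys.argv[1]}.png",w)
b=bubbles(w,o)
for k,P in b.items():
    prof=P.mean(1 if k=="long" else 0)
    print(k,prof[::5].round().astype(int).tolist())
caps(w,cam("wrist",o))
E
python3 look.py w8; python3 - <<'E'
from h import *
o,p,Rm=now();plan(p,Rm,[458.5,-33.5,146],frame([0,0,-1],Rm[:,1]),step=22)
E
```

```text
[578.1  83.8 148.3] [-0.981  0.195]
long [38, 37, 37, 37, 38, 37, 36, 37, 37, 38, 37, 37, 36, 35, 35, 36, 159, 125, 31, 36, 37, 36, 55, 71, 82, 87, 89, 89, 90, 88, 88, 88, 88, 89, 89, 88, 88, 88, 85, 75, 61, 40, 33, 35, 37, 136, 158, 38, 36, 35, 35, 36, 35, 35, 35, 35, 35, 34, 34, 36, 35, 36, 35, 36]
cross [136, 63, 16, 19, 18, 18, 20, 20, 19, 19, 16, 15, 26, 109, 120, 24, 17, 21, 20, 21, 23, 22, 25, 40, 60, 73, 81, 81, 83, 136, 163, 70, 38, 24, 25, 25, 25, 24, 25, 19]
cap [446.8   7.8] 79 [14 16] [489.4 -21.6  98. ]
cap [613.2  37.3] 276 [11 70] [400.2  10.5  98. ]
cap [ 44.2 146.5] 2054 [80 55] [733.5   5.6  98. ]
cap [238.4 316.3] 214 [18 16] [649.5 142.3  98. ]
0 t 0.087 0.059 0.001 r -0.001 0.002 0.0
1 t 0.087 0.059 0.001 r -0.001 0.002 0.0
2 t 0.087 0.059 0.001 r -0.001 0.002 0.0
3 t 0.087 0.059 0.001 r -0.001 0.002 0.0
4 t 0.087 0.059 0.001 r -0.001 0.002 0.0
5 t 0.087 0.059 0.001 r -0.001 0.002 0.0
6 t 0.087 0.059 0.001 r -0.001 0.002 0.0
7 t 0.087 0.059 0.001 r -0.001 0.002 0.0
-- 8
```

jog_arm:
  moves:
    - {"grip": 1, "tx": 0.087, "ty": 0.059, "tz": 0, "rx": 0, "ry": 0, "rz": 0}
    - {"grip": 1, "tx": 0.087, "ty": 0.059, "tz": 0, "rx": 0, "ry": 0, "rz": 0}
    - {"grip": 1, "tx": 0.087, "ty": 0.059, "tz": 0, "rx": 0, "ry": 0, "rz": 0}
    - {"grip": 1, "tx": 0.087, "ty": 0.059, "tz": 0, "rx": 0, "ry": 0, "rz": 0}
    - {"grip": 1, "tx": 0.087, "ty": 0.059, "tz": 0, "rx": 0, "ry": 0, "rz": 0}
    - {"grip": 1, "tx": 0.087, "ty": 0.059, "tz": 0, "rx": 0, "ry": 0, "rz": 0}
    - {"grip": 1, "tx": 0.087, "ty": 0.059, "tz": 0, "rx": 0, "ry": 0, "rz": 0}
    - {"grip": 1, "tx": 0.087, "ty": 0.059, "tz": 0, "rx": 0, "ry": 0, "rz": 0}

```text
t: 25.37
eef_pos: [457.7, -34.3, 147.4]
ee_rot: [-1.994, 2.427, 0.001]
wrist_force: [0.7, -0.4, 0.0]
finger_gap: 85.5
grip_force: 0.0
```

jog_arm:
  moves:
    - {"grip": 1, "tx": 0, "ty": 0, "tz": 0, "rx": 0, "ry": 0, "rz": 0}
    - {"grip": 1, "tx": 0, "ty": 0, "tz": 0, "rx": 0, "ry": 0, "rz": 0}
    - {"grip": 1, "tx": 0, "ty": 0, "tz": 0, "rx": 0, "ry": 0, "rz": 0}
    - {"grip": 1, "tx": 0, "ty": 0, "tz": 0, "rx": 0, "ry": 0, "rz": 0}
    - {"grip": 1, "tx": 0, "ty": 0, "tz": 0, "rx": 0, "ry": 0, "rz": 0}
    - {"grip": 1, "tx": 0, "ty": 0, "tz": 0, "rx": 0, "ry": 0, "rz": 0}
    - {"grip": 1, "tx": 0, "ty": 0, "tz": 0, "rx": 0, "ry": 0, "rz": 0}
    - {"grip": 1, "tx": 0, "ty": 0, "tz": 0, "rx": 0, "ry": 0, "rz": 0}

```text
t: 26.03
eef_pos: [458.0, -33.7, 147.0]
ee_rot: [-1.991, 2.43, 0.002]
wrist_force: [-0.9, 0.4, 0.2]
finger_gap: 85.4
grip_force: 0.0
```

```bash
python3 - <<'E'
from h import *
o,p,Rm=now();print(p,Rm.round(3));w=vision.grab_frame("wrist");cv2.imwrite("pics/w9.png",w);caps(w,cam("wrist",o))
E
```

```text
[458.03384727 -33.743103   147.01435104] [[-0.197 -0.98  -0.   ]
 [-0.98   0.197  0.001]
 [-0.001  0.001 -1.   ]]
cap [354.5  21.4] 74 [18 44] [ 419.1 -141.9   98. ]
cap [432.3  20.5] 3694 [116  63] [ 377.7 -134.2   98. ]
cap [472.4  96.3] 188 [14 33] [359.5 -90.6  98. ]
cap [475.4 134.3] 206 [13 43] [359.3 -68.7  98. ]
cap [316.8 219.2] 241 [18 17] [461.5 -35.3  98. ]
cap [  7.7 303.6] 161 [18 23] [682.2 -16.8  98. ]
```

jog_arm:
  moves:
    - {"grip": 1, "tx": 0.005, "ty": -0.018, "tz": 0.065, "rx": 0, "ry": 0, "rz": 0}
    - {"grip": 1, "tx": 0, "ty": 0, "tz": 0.065, "rx": 0, "ry": 0, "rz": 0}
    - {"grip": 1, "tx": 0, "ty": 0, "tz": 0.065, "rx": 0, "ry": 0, "rz": 0}
    - {"grip": 1, "tx": 0, "ty": 0, "tz": 0.065, "rx": 0, "ry": 0, "rz": 0}
    - {"grip": 1, "tx": 0, "ty": 0, "tz": 0.065, "rx": 0, "ry": 0, "rz": 0}
    - {"grip": 1, "tx": 0, "ty": 0, "tz": 0.06, "rx": 0, "ry": 0, "rz": 0}
    - {"grip": 1, "tx": 0, "ty": 0, "tz": 0, "rx": 0, "ry": 0, "rz": 0}
    - {"grip": 0.6, "tx": 0, "ty": 0, "tz": 0, "rx": 0, "ry": 0, "rz": 0}
  squeeze: 60

```text
t: 26.75
eef_pos: [460.9, -35.5, 69.8]
ee_rot: [1.991, -2.43, -0.003]
wrist_force: [0.1, -0.4, -0.2]
finger_gap: 75.3
grip_force: 0.0
```

jog_arm:
  moves:
    - {"grip": 0.55, "tx": 0, "ty": 0, "tz": 0, "rx": 0, "ry": 0, "rz": 0}
    - {"grip": 0.5, "tx": 0, "ty": 0, "tz": 0, "rx": 0, "ry": 0, "rz": 0}
    - {"grip": 0.4, "tx": 0, "ty": 0, "tz": 0, "rx": 0, "ry": 0, "rz": 0}
    - {"grip": 0.3, "tx": 0, "ty": 0, "tz": 0, "rx": 0, "ry": 0, "rz": 0}
    - {"grip": 0.3, "tx": 0, "ty": 0, "tz": 0, "rx": 0, "ry": 0, "rz": 0}
    - {"grip": 0.3, "tx": 0, "ty": 0, "tz": 0, "rx": 0, "ry": 0, "rz": 0}
    - {"grip": 0.3, "tx": 0, "ty": 0, "tz": 0, "rx": 0, "ry": 0, "rz": 0}
    - {"grip": 0.3, "tx": 0, "ty": 0, "tz": 0, "rx": 0, "ry": 0, "rz": 0}

```text
t: 27.42
eef_pos: [460.2, -35.3, 71.3]
ee_rot: [1.991, -2.43, -0.004]
wrist_force: [-10.5, 2.9, 9.9]
finger_gap: 38.8
grip_force: 60.6
```

Gripped. Next I turn A clockwise by 44°.

jog_arm:
  moves:
    - {"grip": 0.3, "tx": 0, "ty": 0, "tz": 0, "rx": 0, "ry": 0, "rz": 0.9}
    - {"grip": 0.3, "tx": 0, "ty": 0, "tz": 0, "rx": 0, "ry": 0, "rz": 0.9}
    - {"grip": 0.3, "tx": 0, "ty": 0, "tz": 0, "rx": 0, "ry": 0, "rz": 0.9}
    - {"grip": 0.3, "tx": 0, "ty": 0, "tz": 0, "rx": 0, "ry": 0, "rz": 0.9}
    - {"grip": 0.3, "tx": 0, "ty": 0, "tz": 0, "rx": 0, "ry": 0, "rz": 0.9}
    - {"grip": 0.3, "tx": 0, "ty": 0, "tz": 0, "rx": 0, "ry": 0, "rz": 0.9}
    - {"grip": 0.3, "tx": 0, "ty": 0, "tz": 0, "rx": 0, "ry": 0, "rz": 0.9}
    - {"grip": 0.3, "tx": 0, "ty": 0, "tz": 0, "rx": 0, "ry": 0, "rz": 0.9}

```text
t: 28.08
eef_pos: [459.6, -34.9, 71.3]
ee_rot: [0.949, -2.993, -0.005]
wrist_force: [-14.4, 5.5, 13.1]
finger_gap: 39.3
grip_force: 60.9
```

jog_arm:
  moves:
    - {"grip": 0.3, "tx": 0, "ty": 0, "tz": 0, "rx": 0, "ry": 0, "rz": 0.13}
    - {"grip": 0.3, "tx": 0, "ty": 0, "tz": 0, "rx": 0, "ry": 0, "rz": 0}
    - {"grip": 0.3, "tx": 0, "ty": 0, "tz": 0, "rx": 0, "ry": 0, "rz": 0}
    - {"grip": 0.3, "tx": 0, "ty": 0, "tz": 0, "rx": 0, "ry": 0, "rz": 0}
    - {"grip": 0.6, "tx": 0, "ty": 0, "tz": 0, "rx": 0, "ry": 0, "rz": 0}
    - {"grip": 0.9, "tx": 0, "ty": 0, "tz": 0, "rx": 0, "ry": 0, "rz": 0}
    - {"grip": 1, "tx": 0, "ty": 0, "tz": 0, "rx": 0, "ry": 0, "rz": 0}
    - {"grip": 1, "tx": 0, "ty": 0, "tz": 0, "rx": 0, "ry": 0, "rz": 0}

```text
t: 28.75
eef_pos: [461.6, -35.6, 70.4]
ee_rot: [-0.935, 2.998, 0.001]
wrist_force: [0.6, 0.1, 0.7]
finger_gap: 84.0
grip_force: 0.0
```

jog_arm:
  moves:
    - {"grip": 1, "tx": 0, "ty": 0, "tz": -0.06, "rx": 0, "ry": 0, "rz": 0}
    - {"grip": 1, "tx": 0, "ty": 0, "tz": -0.09, "rx": 0, "ry": 0, "rz": 0}
    - {"grip": 1, "tx": 0, "ty": 0, "tz": -0.12, "rx": 0, "ry": 0, "rz": 0}
    - {"grip": 1, "tx": 0, "ty": 0, "tz": -0.12, "rx": 0, "ry": 0, "rz": 0}
    - {"grip": 1, "tx": 0, "ty": 0, "tz": 0, "rx": 0, "ry": 0, "rz": -0.5}
    - {"grip": 1, "tx": 0, "ty": 0, "tz": 0, "rx": 0, "ry": 0, "rz": -0.9}
    - {"grip": 1, "tx": 0, "ty": 0, "tz": 0, "rx": 0, "ry": 0, "rz": -0.9}
    - {"grip": 1, "tx": 0, "ty": 0, "tz": 0, "rx": 0, "ry": 0, "rz": -0.9}

```text
t: 29.42
eef_pos: [461.5, -35.7, 149.3]
ee_rot: [-1.428, 2.797, 0.001]
wrist_force: [-0.7, 0.7, 0.3]
finger_gap: 85.6
grip_force: 0.0
```

```bash
python3 - <<'E'
from h import *
o,p,Rm=now();print(p,Rm.round(3))
a=np.radians(168.7);D=frame([0,0,-1],[np.cos(a),np.sin(a),0])
plan(p,Rm,[578,84,147],D,step=21)
E
```

```text
[461.50570588 -35.70178166 149.30511952] [[-0.586 -0.81   0.001]
 [-0.81   0.586  0.001]
 [-0.001 -0.    -1.   ]]
0 t -0.103 -0.015 0.002 r -0.001 0.002 -0.512
1 t -0.102 -0.021 0.002 r -0.001 0.002 -0.512
2 t -0.101 -0.026 0.002 r -0.001 0.002 -0.512
3 t -0.1 -0.031 0.002 r -0.001 0.002 -0.512
4 t -0.098 -0.037 0.002 r -0.001 0.002 -0.512
5 t -0.096 -0.042 0.001 r -0.001 0.002 -0.512
6 t -0.093 -0.047 0.001 r -0.001 0.002 -0.512
7 t -0.091 -0.052 0.001 r -0.001 0.002 -0.512
-- 8
```

jog_arm:
  moves:
    - {"grip": 1, "tx": -0.103, "ty": -0.015, "tz": 0, "rx": 0, "ry": 0, "rz": -0.51}
    - {"grip": 1, "tx": -0.102, "ty": -0.021, "tz": 0, "rx": 0, "ry": 0, "rz": -0.51}
    - {"grip": 1, "tx": -0.101, "ty": -0.026, "tz": 0, "rx": 0, "ry": 0, "rz": -0.51}
    - {"grip": 1, "tx": -0.1, "ty": -0.031, "tz": 0, "rx": 0, "ry": 0, "rz": -0.51}
    - {"grip": 1, "tx": -0.098, "ty": -0.037, "tz": 0, "rx": 0, "ry": 0, "rz": -0.51}
    - {"grip": 1, "tx": -0.096, "ty": -0.042, "tz": 0, "rx": 0, "ry": 0, "rz": -0.51}
    - {"grip": 1, "tx": -0.093, "ty": -0.047, "tz": 0, "rx": 0, "ry": 0, "rz": -0.51}
    - {"grip": 1, "tx": -0.091, "ty": -0.052, "tz": 0, "rx": 0, "ry": 0, "rz": -0.51}

```text
t: 30.08
eef_pos: [579.2, 84.4, 149.2]
ee_rot: [-1.987, 2.432, 0.001]
wrist_force: [-0.4, 0.6, -0.6]
finger_gap: 85.1
grip_force: 0.0
```

jog_arm:
  moves:
    - {"grip": 1, "tx": 0, "ty": 0, "tz": 0, "rx": 0, "ry": 0, "rz": 0}
    - {"grip": 1, "tx": 0, "ty": 0, "tz": 0, "rx": 0, "ry": 0, "rz": 0}
    - {"grip": 1, "tx": 0, "ty": 0, "tz": 0, "rx": 0, "ry": 0, "rz": 0}
    - {"grip": 1, "tx": 0, "ty": 0, "tz": 0, "rx": 0, "ry": 0, "rz": 0}
    - {"grip": 1, "tx": 0, "ty": 0, "tz": 0, "rx": 0, "ry": 0, "rz": 0}
    - {"grip": 1, "tx": 0, "ty": 0, "tz": 0, "rx": 0, "ry": 0, "rz": 0}
    - {"grip": 1, "tx": 0, "ty": 0, "tz": 0, "rx": 0, "ry": 0, "rz": 0}
    - {"grip": 1, "tx": 0, "ty": 0, "tz": 0, "rx": 0, "ry": 0, "rz": 0}

```text
t: 30.75
eef_pos: [578.3, 83.3, 148.5]
ee_rot: [-1.983, 2.436, 0.001]
wrist_force: [-0.2, -0.4, -0.3]
finger_gap: 85.9
grip_force: 0.0
```

```bash
python3 look.py w10
```

```text
[578.3  83.3 148.5] [-0.979  0.203]
long [45, 46, 45, 45, 45, 46, 46, 47, 45, 46, 46, 45, 45, 44, 44, 38, 176, 112, 42, 44, 45, 44, 66, 82, 93, 97, 98, 98, 95, 97, 96, 96, 97, 97, 96, 97, 96, 95, 92, 86, 71, 49, 44, 44, 44, 140, 170, 31, 43, 44, 44, 44, 43, 43, 43, 42, 43, 44, 43, 44, 42, 44, 44, 44]
cross [140, 139, 61, 13, 18, 19, 18, 19, 19, 18, 19, 16, 14, 10, 100, 139, 28, 18, 29, 49, 69, 81, 87, 89, 89, 86, 74, 47, 15, 17, 93, 168, 57, 22, 23, 23, 25, 24, 24, 24]
cap [612.1  28.7] 117 [10 27] [400.1   6.8  98. ]
cap [611.6  48.2] 82 [ 9 18] [400.1  16.9  98. ]
cap [ 44.5 149.3] 2043 [81 55] [733.5   5.4  98. ]
cap [237.5 317.3] 213 [18 16] [651.  141.9  98. ]
```

View pics/w10.png

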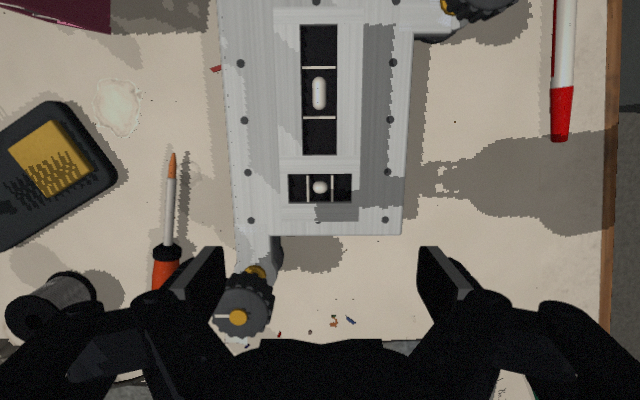

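Both bubbles sit centred between their lines: the long one at (319,93) and the cross one at (320,187). The level is mid-plate and the gripper is clear, so I'm handing in.

```bash
python3 -c "
from h import *
print(env.sign_off())"
```

```text
the job is handed in; nothing more can be done
None
```

I handed the job in at about 31 s: the level lies along the middle of the plate, both bubbles measured within about 0.5 mm of centre, the arm was touching nothing, and I steered clear of the jars but did not re-measure them.

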